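# Couple the flour sifter's drive rod to its sieve

## Task

The washed sieve is back in the bench flour sifter: couple the drive rod to it again. Lift the free end of the rod over the ball on the sieve's bracket, lower the socket onto the ball and press it down, firmly but without ramming, until its stiff seat is fully home; only then press the latch lever right down along the rod so that it locks, and let go. Do not drop the rod on the ball, and leave the other things on the bench where they are.

Things in the scene. Friction and masses are not known exactly. Their poses are not given: they have to be found in the camera images.
- rod_root (a point): centre of the rod's stiff two-way joint on the gear motor's crank pin, 130 mm above the bench. About it the rod swings sideways and tips up or down, but does not roll; it cannot be pulled off. The crank itself is locked.
- rod_grip (a point): a point on the axis of the drive rod (a plain aluminium tube, 18 mm thick, 0.45 kg with its coupler), 130 mm from rod_root and 150 mm short of the socket's centre: free tube to grasp from above, clear of the latch lever
- socket (a point): where the ball's centre lies in the coupler's downward-open socket when fully home; on the rod's axis, 280 mm from rod_root. Steel, bore 35 mm, with a flared skirt that reaches 14 mm below this point and gathers in the ball from about 7 mm off centre. At the start the rod is swung aside 0.3 to 0.65 rad towards the robot and hangs on its stop, this point about 32 mm lower than the ball's centre
- crown (a point): middle of the coupler's flat round top, 49 mm wide, 26 mm above the socket point: the place to press. The seat inside is a stiff sliding fit: set down without pressing, the socket stops 8 to 9 mm short of home; 9 to 13 N on the crown pushes the seat up its 9 mm of travel (the ball sinks on its springs meanwhile), then it stops hard and stays home when let go
- ball (a point): centre of the steel ball, 32 mm in diameter, on a 16 mm thick stud on the bracket at the sieve's end, 130 mm above the bench when unloaded. The sieve slides easily (about 1.5 N) along its stroke, up to 20 mm either way, and rides on rubber springs: pressed down, ball and sieve sink 1 mm for each N, up to a hard stop at 24 mm
- latch (a joint): angle of the latch lever, rad: 0 open (standing up about 49 degrees from the rod, sloping back towards the gear motor), 0.85 fully down on its stop and locked. Stiff hinge: it stays where it is left and takes about 10 N on its pad to start, 7 N near the end; rod and ball sink on the springs meanwhile. Its toe hooks under the ball
- latch_pin (a point): centre of the latch lever's hinge, on the coupler 36 mm from the socket point towards the gear motor and 20 mm above the rod's axis; the hinge line is level, across the rod
- latch_pad (a point): middle of the upper face of the lever's thumb pad (26 x 26 mm), 71 mm from latch_pin; fully down it lies 70 mm behind latch_pin (towards the gear motor) and 11 mm higher than it
- rod: the drive rod with its coupler, latch and seat; origin at rod_root, x along the rod to the socket, z up. Its end rests on the ball with about 4 N. More than 45 N of rod on sieve counts as ramming; letting the raised end go more than about 10 mm above the ball's contact counts as dropping it
- sieve: the wooden sieve box, 280 x 210 x 70 mm, with its steel ball bracket; origin on the bench below the ball, x along the stroke away from the gear motor
- brush: pastry brush lying between the sifter's floor rails, below the rod; leave alone
- spanner: 160 mm spanner lying between the sifter's floor rails, below the rod; leave alone
- spice_jar: amber glass jar 64 mm wide and 95 mm high behind the rod; leave alone
- bowl: steel bowl 124 mm wide and 55 mm high behind the ball; leave alone
- salt_cup: white cup 76 mm wide and 70 mm high at the left; leave alone
- scraper: steel dough scraper 140 mm wide with a wooden grip, on the robot's side; leave alone
- oil_bottle: green bottle 72 mm wide and 210 mm high at the left; leave alone

How it is judged (in metres and radians):
On the way, in this order (a step that is already met when the one before it is completed fails the run):
1. the socket is fully home on the ball with the latch lever still up (distance between socket and ball below 0.004 m and value of joint latch below 0.4 rad), for 0.2 s.
2. the latch lever is down with the socket still home (distance between socket and ball below 0.004 m and value of joint latch above 0.81 rad), for 0.2 s.
At the end, for the whole second after the job is handed in: The ball lies fully home in the socket (within 4 mm of its seat), the latch lever is down (0.81 rad or more of 0.85), rod and sieve are at rest, and every bystander is within 40 mm of where it was (all of step 2 and angular speed of rod below 0.05 rad/s and linear speed of sieve below 0.01 m/s and distance of each of brush, spanner, spice_jar, bowl, salt_cup, scraper, oil_bottle from where it was at the start of the episode below 0.04 m); the robot touches nothing.
It fails at once if the socket is rammed onto the ball, or the lever forced: more than 45 N between rod and sieve (contact force between rod and sieve above 45 N).
It fails at once if the rod is dropped onto the ball (it still falls faster than 1.3 rad/s, 0.36 m/s at the socket, within 18 mm of its seat) (distance between socket and ball below 0.018 m and angular speed of rod above 1.3 rad/s).
It fails at once if the latch lever is pressed half down or further while the socket is not home (more than 6 mm off its seat) (value of joint latch above 0.42 rad and distance between socket and ball above 0.006 m).
It fails at once if a bystander is knocked away by more than 40 mm (distance of any of brush, spanner, spice_jar, bowl, salt_cup, scraper, oil_bottle from where it was at the start of the episode above 0.04 m).
It also fails if it takes over 59 s, if anything falls off the work surface, if the arm or the gripper's body presses on something with over 40 N, if the wrist force passes 120 N, or if a joint passes its speed limit or range.

## Robot

A 6-joint arm with a two-finger parallel gripper is mounted at the origin on the work surface. World frame = base frame: x ahead of the robot, y to its left, z up, the work surface at z = 0. Lengths are in m, angles in degrees, forces in N, time in s.
With the tool pointing down it reaches from about 0.3 to 0.875 m from the base axis. Payload 4.2 kg.
Tool frame: the origin (TCP) lies at the very end of the fingers, on their centre line; the grasp point (between the pads) lies 19 mm behind it; z points along the fingers, y is the direction in which the jaws open and shut (so a half turn about z gives the same grasp; the last joint's range is limited). The gripper opens to 85 mm and grips with 20 to 120 N. Pads are 22 mm wide; open, the fingers measure 114 mm over their backs; the gripper's body (76 mm by 85 mm) begins 54 mm behind the grasp point. The pads swing forward as they close: fully open they stand 13 mm farther back than shut.
Start: joints at [-68.927, 18.312, 89.639, -0, 72.044, -1.146], TCP at [0.217, -0.532, 0.231] pointing down, gripper open.
Joint ranges: [-177.97, 177.97], [-48.28, 115.42], [12.27, 149.76], [-77.06, 257.06], [2.81, 150.46], [-146.56, 146.56]. Speed limits (degrees/s): [147.25, 147.25, 180, 180, 180, 180].

## Interface

Orientations are given as a 3x3 rotation matrix whose columns are the frame's x, y, z axes.
In Python, from station import sensors, eyes, r, masks_of gives the robot as it stands.
- The arm moves only by the tool move_arm, never from a script. Its argument "targets" is a list of rows, each an object of numbers: "grip": the finger opening in mm, from 0 to 85.4; "dx", "dy", "dz": the shift along the tool's x, y, z in units of 30 mm (1.0 is 30 mm); "rx", "ry", "rz": the turn, a rotation vector about the tool's x, y, z in units of 5 degrees (1.0 is 5 degrees). A call has 1 to 12 rows; each row is the pose to reach, as a shift and turn from the pose commanded when the call began, along the tool's axes at that moment; what a row does not reach only later rows make up. A row lasts 1/8 s, in which the tool goes at most 62.5 mm and 10.7 degrees, less where a joint would pass 70% of its speed; a pose out of reach is approached as far as the arm can. A call with a gripper value outside its range is refused whole. The fingers move at their own pace and stop on an object; "grip_force" is the grip in N (left out, the last holds). Time passes only in rows, so rows that repeat a pose let the fingers close. It gives the time, the measured TCP pose, the force and the opening at its end, in the units of the state.
- sensors.sense(): the state, without advancing time (a new reading comes with each control period).
- eyes.grab_frame(name): name is "scene" or "side" or "wrist"; returns the picture (480x640x3 uint8, red, green, blue); there is no depth.
- eyes.camera_info(name): a dict with "fx", "fy", "cx", "cy" (pixels), "cam_to_world" (4x4, takes a point from camera to world coordinates); the wrist camera has in their place "mount" (4x4, takes a point from camera to tool coordinates, whose origin is the TCP and whose axes are the flange's). Camera axes: x right, y down, z forward; pixel columns grow to the right and rows downward; lengths in m; the calibration is good to about 2 mm. A picture is of the moment at which its call begins: read the wrist's pose just before it. camera_info takes no time and is no camera call.
- r.close_job(): hands the job in, once; it reports no verdict.
Trained networks look in the newest picture that a camera, given by its name, has taken for a name from the list of things; names that differ only in an ending like _2 or _b are one class to them, and where a whole thing is asked for, a point or a joint stands for the part that bears it (a point fixed in the world has none). Each returns a list of dicts, best first, with "score" (0 to 1); they miss things now and then, are a little off and sometimes report something else, mostly with a low value. They report only what shows in the picture. A call takes as long as a camera call.
- masks_of(camera, query): "pixels" (480x640 bool, what is visible of it) and "rect" ([left, top, right, bottom] in pixels, round what is visible of it).
The state is a dict: "time": time; "joint_positions": joint angles; "joint_velocities": joint speeds; "effort": joint torques, N m; "ee_pos": TCP position; "orientation": TCP orientation; "wrist_force": force on the tool from outside, world axes, zero at the start; "torque": the same for the moment, N m; "finger_gap": opening from 0.0 (shut) to 1.0 (fully open).
Only numpy, scipy, OpenCV 4.12 (cv2) and the standard library are available. Lean on these libraries where they do the work, as an engineer would, in place of code of your own. Each camera call takes 0.05 s, during which the arm holds its last target.

## Working session

There is one attempt and no reset: what is moved stays moved. The work goes in short steps, Python scripts to look and compute and a tool call to move; the robot and the scene stay as the last step left them, time stands still between calls to the robot, and variables do not carry over. Pictures are saved under pics/ and viewed, and the job is handed in when it is done.

Besides the shell and the picture viewer there is one more tool, called after "Call:" as name([rows], argument=value, ...), one row to a line, values as JSON. move_arm: Moves the arm, as the interface text tells. Its arguments: {"type":"object","properties":{"targets":{"type":"array"},"grip_force":{"type":"number"}},"required":["targets"]}

```bash
ls; mkdir -p pics; python3 - <<'E'
from station import sensors, eyes, r, masks_of
import cv2
print(sensors.sense())
for n in ("scene","side","wrist"):
    im=eyes.grab_frame(n); cv2.imwrite(f"pics/{n}0.png",im[:,:,::-1])
    print(n,eyes.camera_info(n))
E
```

```text
pics
{'time': 0.0, 'joint_positions': array([-6.89265105e+01,  1.83512372e+01,  8.97080833e+01, -8.39262957e-04,
        7.20422007e+01, -1.14759363e+00]), 'joint_velocities': array([ 0.06472825, -0.02987083,  0.02823561,  0.03307085, -0.06388714,
        0.08878736]), 'effort': array([ 4.58872790e-03, -4.15516162e+01, -2.34158260e+01,  2.74442718e-04,
        8.19062639e-03,  7.56602567e-07]), 'ee_pos': array([ 0.21726238, -0.53185449,  0.23047493]), 'orientation': array([[ 9.25729783e-01,  3.78185070e-01, -6.50107850e-04],
       [ 3.78185628e-01, -9.25728315e-01,  1.64836446e-03],
       [ 2.15635855e-05, -1.77180152e-03, -9.99998430e-01]]), 'wrist_force': array([ 0.46483262, -0.4070443 , -0.52163641]), 'torque': array([ 0.02263279,  0.01233863, -0.02249905]), 'finger_gap': 0.9986329642042471}
scene {'fx': 540.5021116829794, 'fy': 540.5021116829794, 'cx': 327.1177056131694, 'cy': 237.91048462407278, 'cam_to_world': array([[-6.87581749e-01,  5.34838365e-01, -4.91100053e-01,
         1.18770420e+00],
       [ 7.26106975e-01,  5.06455502e-01, -4.65049982e-01,
         8.11655515e-01]
[... 304 characters left out ...]
([[ 0.98070046, -0.11588705,  0.15746997,  0.40278999],
       [-0.19551323, -0.57680441,  0.79314012, -0.54552738],
       [-0.0010853 , -0.80862035, -0.58832981,  0.72788202],
       [ 0.        ,  0.        ,  0.        ,  1.        ]])}
wrist {'fx': 424.7779280492721, 'fy': 424.7779280492721, 'cx': 315.46112052229796, 'cy': 237.81274194794236, 'mount': array([[ 7.68994891e-04, -9.46738989e-01, -3.22001080e-01,
         8.17391658e-02],
       [ 9.99999545e-01,  5.46290003e-04,  7.81986494e-04,
         1.33891699e-03],
       [-5.64431132e-04, -3.22001535e-01,  9.46738978e-01,
        -1.43120911e-01],
       [ 0.00000000e+00,  0.00000000e+00,  0.00000000e+00,
         1.00000000e+00]])}
```

View pics/scene0.png

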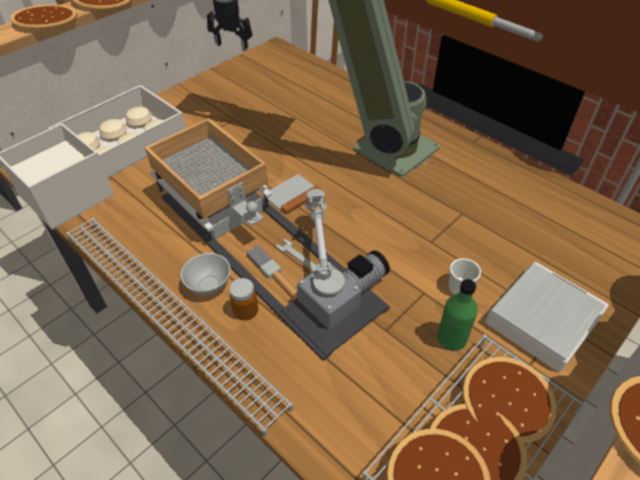

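View pics/side0.png

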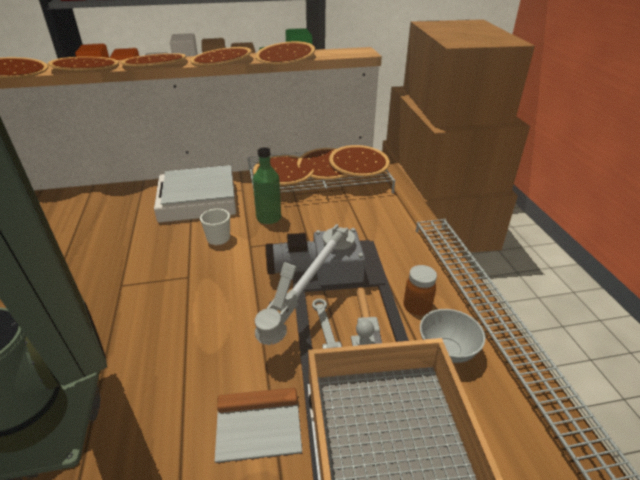

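View pics/wrist0.png

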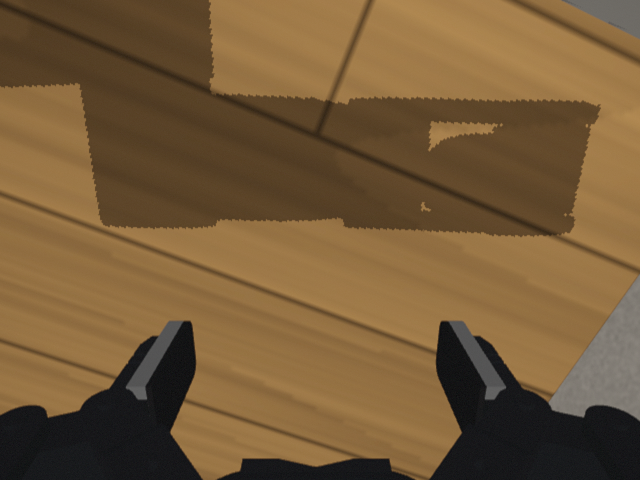

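The scene and side pictures show the sifter: motor with crank pin at about (322,272) in scene, rod running up to the coupler at (317,200), and ball at (252,215). In side, the coupler is at (270,322), the crank at (345,237) and the ball at (367,325).

```bash
python3 - <<'E'
from station import sensors, eyes, r, masks_of
import cv2,numpy as np
for n in ("scene","side"):
    im=eyes.grab_frame(n)
    ov=im.copy()
    for q in ("rod_root","rod_grip","socket","crown","ball","latch","latch_pad","latch_pin","rod","sieve"):
        m=masks_of(n,q)
        for d in m[:2]:
            ys,xs=np.nonzero(d["pixels"]); print(n,q,round(d["score"],2),np.round(d["rect"]),len(xs),xs.mean().round(1),ys.mean().round(1))
    cx,cy=((290,240) if n=="scene" else (320,285))
    c=im[cy-75:cy+75,cx-100:cx+100]; cv2.imwrite(f"pics/{n}_crop.png",cv2.resize(c,None,fx=4,fy=4,interpolation=cv2.INTER_CUBIC)[:,:,::-1])
E
```

```text
scene rod_root 0.79 [304. 188. 329. 268.] 946 318.2 219.8
scene rod_root 0.42 [313. 190. 324. 212.] 106 316.8 199.9
scene rod_grip 0.7 [306. 188. 327. 266.] 930 318.4 218.3
scene socket 0.82 [307. 187. 326. 268.] 798 318.3 219.7
scene crown 0.71 [308. 187. 326. 264.] 835 318.2 218.9
scene ball 0.94 [147. 116. 267. 226.] 7665 210.0 169.4
scene ball 0.61 [308. 187. 326. 265.] 852 318.2 219.7
scene latch 0.68 [307. 186. 330. 266.] 865 318.1 219.5
scene latch 0.58 [314. 194. 326. 210.] 148 317.9 199.2
scene latch_pad 0.61 [316. 192. 324. 207.] 102 317.1 198.7
scene latch_pin 0.78 [306. 186. 328. 267.] 835 318.5 219.5
scene rod 0.94 [306. 186. 327. 270.] 830 318.2 219.0
scene sieve 0.91 [146. 120. 268. 227.] 7766 210.2 169.3
scene sieve 0.32 [267. 175. 318. 216.] 1098 290.8 193.3
side rod_root 0.71 [254. 232. 344. 345.] 2395 286.5 297.6
side rod_grip 0.79 [253. 231. 341. 341.] 2606 287.5 296.4
side socket 0.7 [255. 228. 340. 344.] 2232 286.2 298.4
side crown 0.78 [253. 232. 342. 344.] 2574 287.3 296.3
side ball 0.61 [309. 319. 502. 480.] 22239 393.6 413.0
side ball 0.16 [314. 301. 342. 350.] 514 325.2 324.7
side latch 0.87 [273. 259. 296. 312.] 595 282.8 285.9
side latch_pad 0.7 [268. 260. 296. 312.] 586 282.2 285.9
side latch_pin 0.57 [252. 233. 341. 344.] 2452 286.6 297.4
side rod 0.88 [251. 231. 344. 347.] 2590 287.9 296.0
side sieve 0.79 [310. 318. 500. 480.] 22330 393.8 412.8
```

View pics/scene_crop.png

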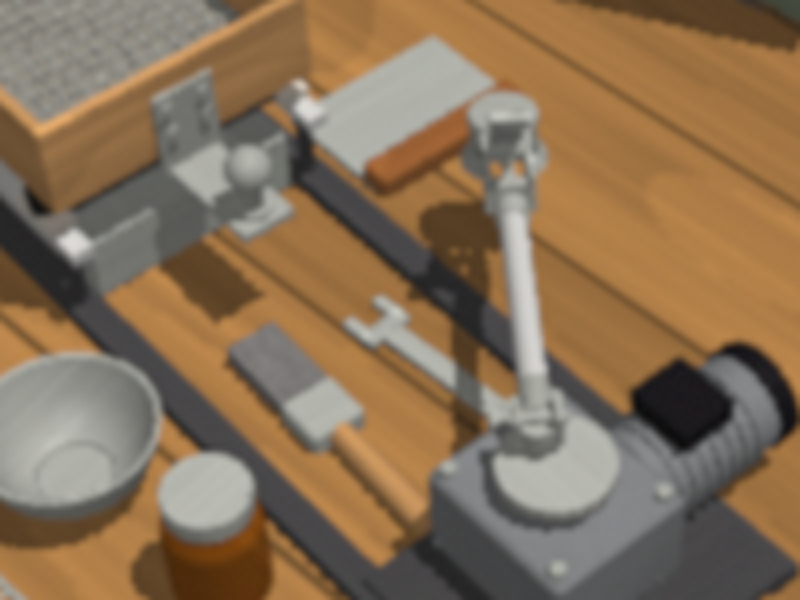

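View pics/side_crop.png

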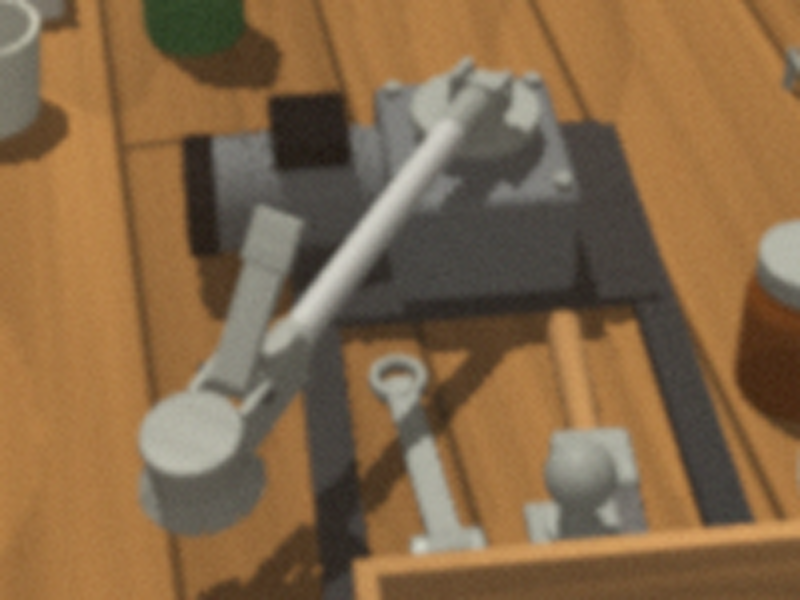

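```bash
cat > h.py <<'E'
import numpy as np, cv2
from station import sensors, eyes, r, masks_of
def ray(n,u,v):
    c=eyes.camera_info(n); M=c["cam_to_world"]
    d=M[:3,:3]@np.array([(u-c["cx"])/c["fx"],(v-c["cy"])/c["fy"],1]); return M[:3,3],d/np.linalg.norm(d)
def tri(obs):
    A=np.zeros((3,3));b=np.zeros(3);L=[]
    for o,d in obs:
        P=np.eye(3)-np.outer(d,d);A+=P;b+=P@o;L.append((o,d))
    p=np.linalg.solve(A,b); return p,[round(1000*np.linalg.norm((np.eye(3)-np.outer(d,d))@(p-o)),1) for o,d in L]
def atz(n,u,v,z):
    o,d=ray(n,u,v); return o+d*(z-o[2])/d[2]
def proj(n,p):
    c=eyes.camera_info(n); M=c["cam_to_world"]; q=M[:3,:3].T@(np.asarray(p)-M[:3,3]); return np.array([c["fx"]*q[0]/q[2]+c["cx"],c["fy"]*q[1]/q[2]+c["cy"]])
E
python3 - <<'E'
from h import *
np.set_printoptions(precision=4,suppress=True)
for k,a,b,z in (("ball",(252,206.5),(365.2,328),.13),("crown",(316,193.2),(267.5,319.2),None),("root",(323,265),(340,233),.13)):
    print(k,*tri([ray("scene",*a),ray("side",*b)]))
    if z: print(atz("scene",*a,z),atz("side",*b,z))
E
```

```text
ball [ 0.5904 -0.0237  0.1322] [np.float64(1.1), np.float64(1.1)]
[ 0.588  -0.0252  0.13  ] [ 0.592  -0.0224  0.13  ]
crown [0.4274 0.048  0.1145] [np.float64(1.9), np.float64(1.9)]
root [0.611 0.25  0.139] [np.float64(1.9), np.float64(1.9)]
[0.6038 0.2453 0.13  ] [0.6157 0.2607 0.13  ]
```

Call:
move_arm([
  {"grip": 85, "dz": -2},
  {"dz": -5, "grip": 85},
  {"dx": 4, "dy": -3.5, "dz": -5, "rz": 1, "grip": 85},
  {"dx": 6, "dy": -5.3, "dz": -5, "rz": 2, "grip": 85},
  {"dx": 8, "dy": -7.1, "dz": -5, "rz": 3, "grip": 85},
  {"dx": 10, "dy": -8.9, "dz": -5, "rz": 4, "grip": 85},
  {"dx": 12, "dy": -10.6, "dz": -5, "rz": 4.4, "grip": 85},
  {"dx": 14, "dy": -12.4, "dz": -5, "rz": 4.4, "grip": 85},
  {"dx": 16, "dy": -14.2, "dz": -5, "rz": 4.4, "grip": 85},
  {"dx": 17.6, "dy": -15.6, "dz": -5, "rz": 4.4, "grip": 85},
  {"dx": 17.6, "dy": -15.6, "dz": -5, "rz": 4.4, "grip": 85},
  {"dx": 17.6, "dy": -15.6, "dz": -5, "rz": 4.4, "grip": 85},
])

```text
validation failed for argument at $.ta...
```

Call:
move_arm([
  {"dx": 0, "dy": 0, "dz": -2, "rx": 0, "ry": 0, "rz": 0, "grip": 85},
])

```text
time: 1.38
ee_pos: [0.2164, -0.5297, 0.2869]
orientation: [[0.926, 0.378, -0.004], [0.378, -0.926, 0.012], [0.0, -0.013, -1.0]]
wrist_force: [0.5, -1.1, 1.3]
finger_gap: 0.996
```

Call:
move_arm([
  {"dx": 0, "dy": 0, "dz": -2, "rx": 0, "ry": 0, "rz": 0, "grip": 85},
  {"dx": 2, "dy": -1.8, "dz": -3, "rx": 0, "ry": 0, "rz": 0, "grip": 85},
  {"dx": 3.4, "dy": -3, "dz": -3, "rx": 0, "ry": 0, "rz": 1, "grip": 85},
  {"dx": 5, "dy": -4.4, "dz": -3, "rx": 0, "ry": 0, "rz": 2, "grip": 85},
  {"dx": 6.5, "dy": -5.8, "dz": -3, "rx": 0, "ry": 0, "rz": 3, "grip": 85},
  {"dx": 8, "dy": -7.1, "dz": -3, "rx": 0, "ry": 0, "rz": 4, "grip": 85},
  {"dx": 10, "dy": -8.9, "dz": -3, "rx": 0, "ry": 0, "rz": 4.4, "grip": 85},
  {"dx": 12, "dy": -10.6, "dz": -3, "rx": 0, "ry": 0, "rz": 4.4, "grip": 85},
  {"dx": 14, "dy": -12.4, "dz": -3, "rx": 0, "ry": 0, "rz": 4.4, "grip": 85},
  {"dx": 16, "dy": -14.2, "dz": -3, "rx": 0, "ry": 0, "rz": 4.4, "grip": 85},
  {"dx": 17.6, "dy": -15.6, "dz": -3, "rx": 0, "ry": 0, "rz": 4.4, "grip": 85},
  {"dx": 17.6, "dy": -15.6, "dz": -3, "rx": 0, "ry": 0, "rz": 4.4, "grip": 85},
])

```text
time: 2.88
ee_pos: [0.5199, 0.0826, 0.3815]
orientation: [[1.0, 0.004, 0.001], [0.004, -1.0, -0.0], [0.001, 0.0, -1.0]]
wrist_force: [0.6, -1.2, -0.2]
finger_gap: 0.998
```

Call:
move_arm([
  {"dx": 0, "dy": 0, "dz": 0, "rx": 0, "ry": 0, "rz": 0, "grip": 85},
])

```text
time: 3.0
ee_pos: [0.5204, 0.084, 0.3801]
orientation: [[1.0, 0.009, -0.002], [0.009, -1.0, 0.001], [-0.002, -0.001, -1.0]]
wrist_force: [-0.6, -0.2, 1.0]
finger_gap: 0.995
```

```bash
python3 - <<'E'
from h import *
s=sensors.sense(); im=eyes.grab_frame("wrist"); cv2.imwrite("pics/w1.png",im[:,:,::-1])
np.savez("w1.npz",p=s["ee_pos"],R=s["orientation"]); print(s["ee_pos"],s["orientation"],s["joint_positions"])
E
```

```text
[0.52043701 0.0840154  0.38010386] [[ 9.99954079e-01  9.46386826e-03 -1.50803072e-03]
 [ 9.46476375e-03 -9.99955035e-01  5.87787082e-04]
 [-1.50240017e-03 -6.02033245e-04 -9.99998690e-01]] [7.89299715e+00 1.07498802e+01 7.89905972e+01 4.52247383e-02
 9.03404830e+01 9.73509601e+01]
```

View pics/w1.png

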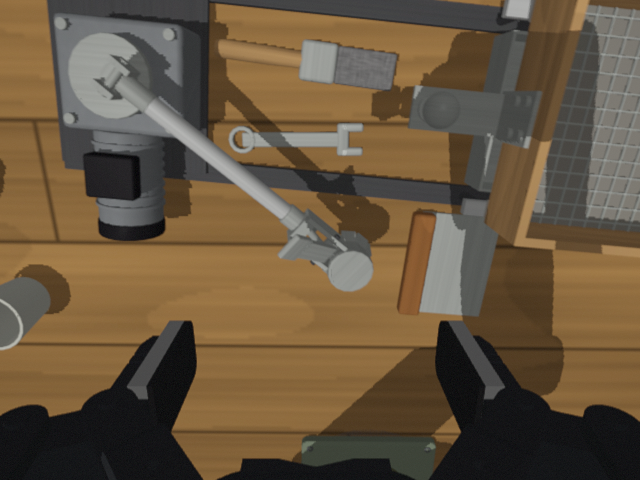

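The wrist view clearly shows the motor crank at upper left, with the rod root at about (115,80). The ball is at (440,110), the crown disc at (350,271) and the latch pad at (300,247).

```bash
python3 - <<'E'
import cv2
im=cv2.imread("pics/w1.png")
a=cv2.resize(im[30:150,60:220],None,fx=5,fy=5,interpolation=cv2.INTER_CUBIC)
cv2.imwrite("pics/w1a.png",a)
a=cv2.resize(im[70:170,390:550],None,fx=5,fy=5,interpolation=cv2.INTER_CUBIC)
cv2.imwrite("pics/w1b.png",a)
a=cv2.resize(im[190:310,260:420],None,fx=5,fy=5,interpolation=cv2.INTER_CUBIC)
cv2.imwrite("pics/w1c.png",a)
E
```

```text
(no output)
```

View pics/w1a.png

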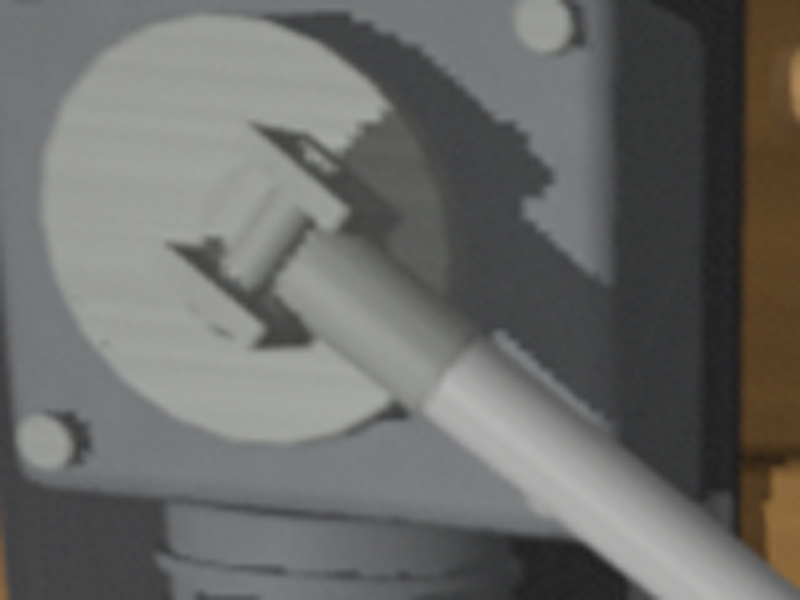

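View pics/w1b.png

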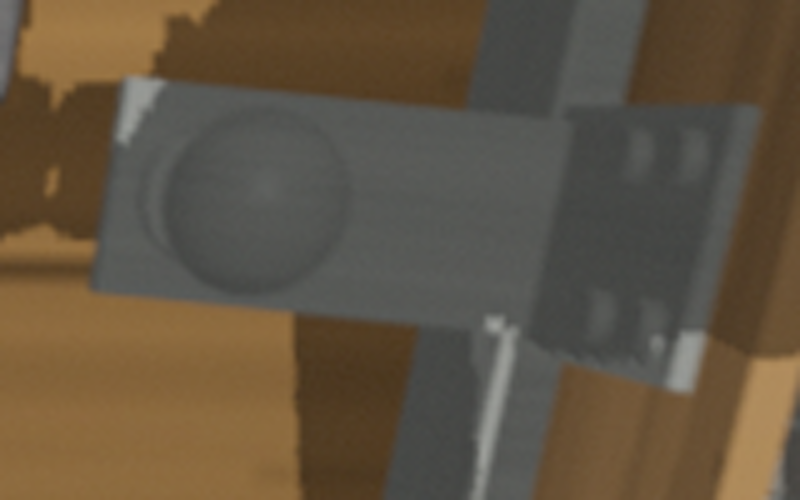

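View pics/w1c.png

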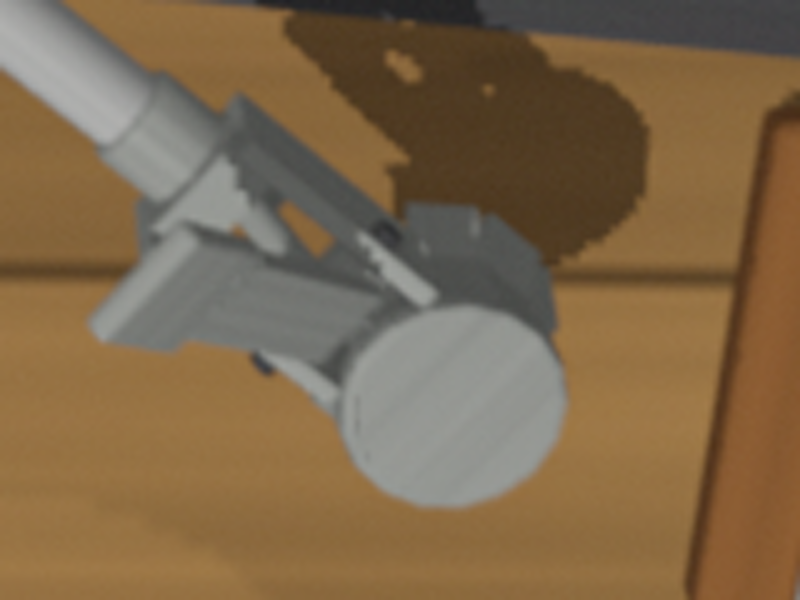

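```bash
cat >> h.py <<'E'
def wcam(p,R):
    c=eyes.camera_info("wrist"); T=np.eye(4);T[:3,:3]=R;T[:3,3]=p; return c,T@c["mount"]
def projM(c,M,p):
    q=M[:3,:3].T@(np.asarray(p)-M[:3,3]); return np.array([c["fx"]*q[0]/q[2]+c["cx"],c["fy"]*q[1]/q[2]+c["cy"]])
def rayM(c,M,u,v):
    d=M[:3,:3]@np.array([(u-c["cx"])/c["fx"],(v-c["cy"])/c["fy"],1]); return M[:3,3],d/np.linalg.norm(d)
def cz(o,d,z): return o+d*(z-o[2])/d[2]
def rodR(psi,th): # th pitch up
    x=np.array([np.cos(psi)*np.cos(th),np.sin(psi)*np.cos(th),np.sin(th)]); y=np.array([-np.sin(psi),np.cos(psi),0]); return np.c_[x,y,np.cross(x,y)]
E
python3 - <<'E'
from h import *
from scipy.optimize import least_squares
np.set_printoptions(precision=4,suppress=True)
w=np.load("w1.npz"); W=wcam(w["p"],w["R"])
cams={"scene":(eyes.camera_info("scene"),eyes.camera_info("scene")["cam_to_world"]),"side":(eyes.camera_info("side"),eyes.camera_info("side")["cam_to_world"]),"wrist":W}
O={"ball":{"scene":(252,206.5),"side":(365.2,328),"wrist":(441.2,110)},"crown":{"side":(267.5,319.2),"wrist":(350.6,271)},"root":{"wrist":(113,76.4)}}
print("ball w",cz(*rayM(*W,441.2,110),.13),"root w",cz(*rayM(*W,113,76.4),.13),"crown w",cz(*rayM(*W,350.6,271),.124))
def model(q):
    root=np.array([q[0],q[1],.13]); R=rodR(q[2],q[3]); return {"root":root,"ball":np.array([q[4],q[5],.13]),"crown":root+R@[.28,0,.026]}
def res(q):
    m=model(q); e=[]
    for k in O:
        for n in O[k]:
            d=projM(*cams[n],m[k])-O[k][n]
            sc={"wrist":1,"scene":.5,"side":.7}[n]; e+=list(d*sc)
    e.append((np.hypot(q[4]-q[0],q[5]-q[1])-.28)*300)
    e.append((q[3]+.1145)*100)
    return e
s=least_squares(res,[.61,.25,-2.3,-.11,.59,-.024]); print(s.x,model(s.x),np.round(s.fun,1),"dist",np.hypot(s.x[4]-s.x[0],s.x[5]-s.x[1]))
d=np.arctan2(s.x[5]-s.x[1],s.x[4]-s.x[0]); print("psi0",s.x[2],"psiball",d)
np.save("fit.npy",s.x)
E
```

```text
ball w [ 0.5896 -0.0286  0.13  ] root w [0.6146 0.2584 0.13  ] crown w [0.4313 0.0454 0.124 ]
[ 0.6144  0.2577 -2.2848 -0.1236  0.5898 -0.0277] {'root': array([0.6144, 0.2577, 0.13  ]), 'ball': array([ 0.5898, -0.0277,  0.13  ]), 'crown': array([0.4303, 0.0452, 0.1213])} [-0.6 -0.1 -0.3  1.7 -1.  -0.2  0.4 -1.6 -0.1 -0.2  0.9  0.2  1.9 -0.9] dist 0.28640147442469877
psi0 -2.2848069987560433 psiball -1.6565770036388205
```

Call:
move_arm([
  {"dx": 0.5, "dy": 1.8, "dz": 1.3, "rx": 0, "ry": 0, "rz": 0, "grip": 85},
  {"dx": 0.9, "dy": 3.4, "dz": 2.5, "rx": 0, "ry": 0, "rz": 0, "grip": 85},
  {"dx": 0.9, "dy": 3.7, "dz": 2.7, "rx": 0, "ry": 0, "rz": 0, "grip": 85},
  {"dx": 0.9, "dy": 3.7, "dz": 2.7, "rx": 0, "ry": 0, "rz": 0, "grip": 85},
  {"dx": 0.9, "dy": 3.7, "dz": 2.7, "rx": 0, "ry": 0, "rz": 0, "grip": 85},
])

```text
time: 3.68
ee_pos: [0.547, -0.0299, 0.302]
orientation: [[1.0, 0.004, 0.003], [0.004, -1.0, 0.0], [0.003, -0.0, -1.0]]
wrist_force: [0.3, 1.3, 0.6]
finger_gap: 0.997
```

```bash
cat > snap.py <<'E'
import sys
from h import *
n=sys.argv[1]
s=sensors.sense(); im=eyes.grab_frame("wrist"); cv2.imwrite(f"pics/{n}.png",im[:,:,::-1])
np.savez(f"{n}.npz",p=s["ee_pos"],R=s["orientation"]); print(s["time"],s["ee_pos"],np.abs(s["joint_velocities"]).max())
E
python3 snap.py w2
```

```text
3.675 [ 0.54698442 -0.0298818   0.3019595 ] 0.8294445329921936
```

Call:
move_arm([
  {"dx": 0.2, "dy": -2, "dz": 0, "rx": 0, "ry": 0, "rz": 0, "grip": 85},
  {"dx": 0.4, "dy": -4, "dz": 0, "rx": 0, "ry": 0, "rz": 0, "grip": 85},
  {"dx": 0.6, "dy": -6, "dz": 0, "rx": 0, "ry": 0, "rz": 0, "grip": 85},
  {"dx": 0.8, "dy": -8, "dz": 0, "rx": 0, "ry": 0, "rz": 0, "grip": 85},
  {"dx": 0.8, "dy": -9.2, "dz": 0, "rx": 0, "ry": 0, "rz": 0, "grip": 85},
  {"dx": 0.8, "dy": -9.5, "dz": 0, "rx": 0, "ry": 0, "rz": 0, "grip": 85},
  {"dx": 0.8, "dy": -9.5, "dz": 0, "rx": 0, "ry": 0, "rz": 0, "grip": 85},
  {"dx": 0.8, "dy": -9.5, "dz": 0, "rx": 0, "ry": 0, "rz": 0, "grip": 85},
])

```text
time: 4.72
ee_pos: [0.5697, 0.2537, 0.3008]
orientation: [[1.0, 0.003, 0.001], [0.003, -1.0, -0.0], [0.001, 0.0, -1.0]]
wrist_force: [0.0, -0.5, -0.2]
finger_gap: 0.991
```

```bash
python3 snap.py w3; python3 - <<'E'
import cv2
a=cv2.imread("pics/w2.png");b=cv2.imread("pics/w3.png")
import numpy as np
c=np.hstack([a[40:260,220:420],b[40:260,220:420]]); cv2.imwrite("pics/w23.png",cv2.resize(c,None,fx=2,fy=2,interpolation=cv2.INTER_CUBIC))
E
```

```text
4.725 [0.56968458 0.25371517 0.30081427] 0.48133584354114795
```

View pics/w23.png

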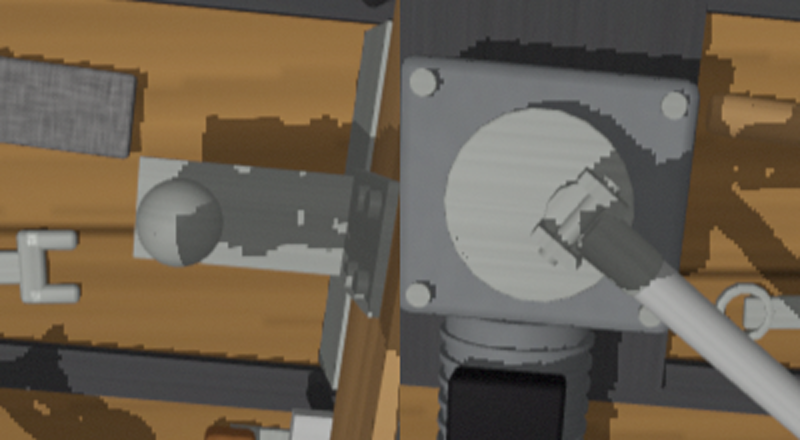

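View pics/w3.png

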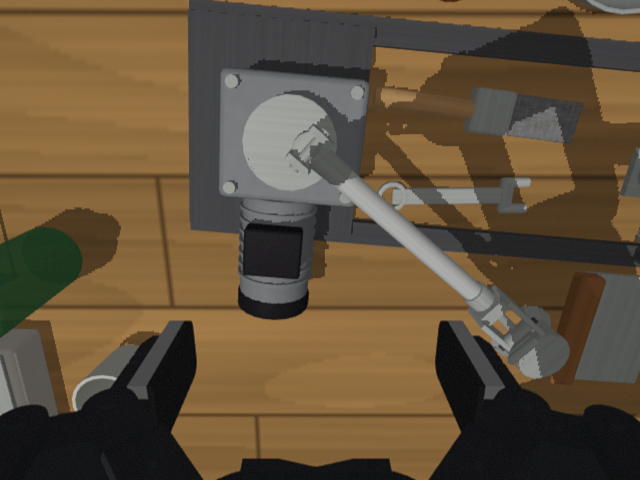

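```bash
python3 - <<'E'
from h import *
np.set_printoptions(precision=4,suppress=True)
def at(n,u,v,z):
    w=np.load(n+".npz"); return cz(*rayM(*wcam(w["p"],w["R"]),u,v),z)
b=at("w2",309.5,150.5,.13); rt=at("w3",308.2,146.5,.132); print(b,rt,np.linalg.norm((b-rt)[:2]))
d=(b-rt);print("psi ball",np.arctan2(d[1],d[0]))
# rails/plate direction w3 : plate edge pixels
a=at("w3",375,27,.01);c=at("w3",640,50,.01);print("rail dir",np.arctan2(*(c-a)[[1,0]]))
c=at("w3",539,350,.124);print("crown",c, np.linalg.norm((c-rt)[:2]),np.arctan2(*(c-rt)[[1,0]]))
E
```

```text
[ 0.5902 -0.0272  0.13  ] [0.6158 0.2571 0.132 ] 0.28548875390258566
psi ball -1.6605500787855547
rail dir -1.6450162202950467
crown [0.4405 0.0558 0.124 ] 0.26694756875962755 -2.2872310378568743
```

```bash
python3 - <<'E'
import cv2
b=cv2.imread("pics/w3.png")
cv2.imwrite("pics/w3c.png",cv2.resize(b[270:400,450:610],None,fx=4,fy=4,interpolation=cv2.INTER_CUBIC))
E
```

```text
(no output)
```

View pics/w3c.png

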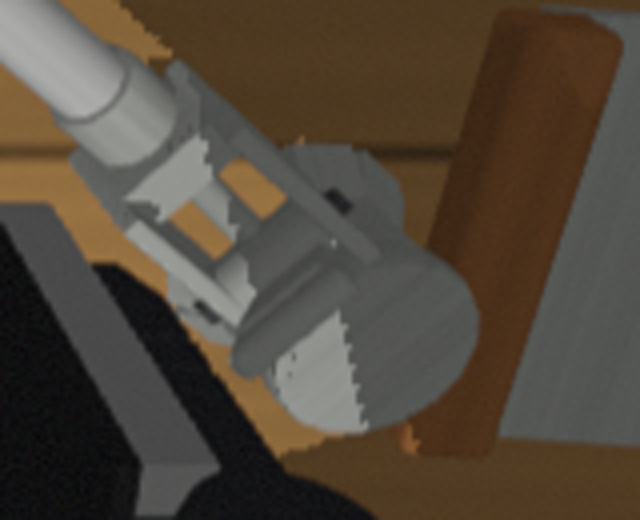

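```bash
python3 - <<'E'
from h import *
np.set_printoptions(precision=4,suppress=True)
def rr(n,u,v):
    w=np.load(n+".npz"); return rayM(*wcam(w["p"],w["R"]),u,v)
print(cz(*rr("w3",545,352.5),.124)); print(tri([rr("w3",545,352.5),rr("w1",350.6,271)]),tri([rr("w1",350.6,271),ray("side",267.5,319.2)]))
print(tri([rr("w1",441.2,110),rr("w2",309.5,150.5),ray("scene",252,206.5),ray("side",365.2,328)]))
print(tri([rr("w1",113,76.4),rr("w3",308.2,146.5)]))
E
```

```text
[0.438  0.0501 0.124 ]
(array([0.4287, 0.0437, 0.1133]), [np.float64(2.0), np.float64(2.0)]) (array([0.4285, 0.0446, 0.1168]), [np.float64(0.4), np.float64(0.4)])
(array([ 0.59  , -0.0261,  0.1327]), [np.float64(1.7), np.float64(1.3), np.float64(2.7), np.float64(1.3)])
(array([0.6151, 0.2574, 0.1318]), [np.float64(0.7), np.float64(0.7)])
```

```bash
cat >> h.py <<'E'
from scipy.spatial.transform import Rotation as Ro
ROOT=np.array([.6154,.2573,.13]); PSI0=-2.287; PSIB=-1.660
def toolpose(psi,th,along=.13,back=0.,depth=.019):
    R=rodR(psi,th); T=np.c_[-R[:,0],R[:,1],-R[:,2]]; 
    return ROOT+R@np.array([along,0,-depth+back]),T
def row(p,T,p0,T0):
    d=T0.T@(p-p0)/.03; rv=Ro.from_matrix(T0.T@T).as_rotvec(degrees=True)/5
    return np.round(np.r_[d,rv],2)
def applyrow(row,p0,T0):
    row=np.asarray(row,float); return p0+T0@row[:3]*.03, T0@Ro.from_rotvec(row[3:]*5,degrees=True).as_matrix()
E
python3 - <<'E'
from h import *
np.set_printoptions(precision=4,suppress=True)
s=sensors.sense();p0,T0=s["ee_pos"],s["orientation"]
print(p0,np.linalg.det(toolpose(PSI0,-.125)[1]))
for b in (.1,0): 
    p,T=toolpose(PSI0,-.125,back=b); print(p,T,row(p,T,p0,T0))
E
```

```text
[0.5698 0.2535 0.3008] 0.9999999999999997
[0.5241 0.1524 0.1942] [[ 0.6514  0.7543  0.0819]
 [ 0.7484 -0.6565  0.094 ]
 [ 0.1247  0.     -0.9922]] [-1.53  3.37  3.55  0.62  1.34 -9.75]
[0.5323 0.1618 0.0949] [[ 0.6514  0.7543  0.0819]
 [ 0.7484 -0.6565  0.094 ]
 [ 0.1247  0.     -0.9922]] [-1.26  3.05  6.86  0.62  1.34 -9.75]
```

Call:
move_arm([
  {"dx": -0.4, "dy": 0.9, "dz": 0.5, "rx": 0.1, "ry": 0.3, "rz": -2, "grip": 55},
  {"dx": -0.8, "dy": 1.8, "dz": 1.2, "rx": 0.25, "ry": 0.6, "rz": -4, "grip": 55},
  {"dx": -1.2, "dy": 2.6, "dz": 2.2, "rx": 0.4, "ry": 0.9, "rz": -6, "grip": 55},
  {"dx": -1.5, "dy": 3.3, "dz": 3, "rx": 0.5, "ry": 1.2, "rz": -8, "grip": 55},
  {"dx": -1.53, "dy": 3.37, "dz": 3.55, "rx": 0.62, "ry": 1.34, "rz": -9.75, "grip": 55},
  {"dx": -1.53, "dy": 3.37, "dz": 3.55, "rx": 0.62, "ry": 1.34, "rz": -9.75, "grip": 55},
  {"dx": -1.53, "dy": 3.37, "dz": 3.55, "rx": 0.62, "ry": 1.34, "rz": -9.75, "grip": 55},
])

```text
time: 5.65
ee_pos: [0.525, 0.1532, 0.1948]
orientation: [[0.653, 0.753, 0.083], [0.747, -0.658, 0.095], [0.126, 0.0, -0.992]]
wrist_force: [-0.3, -0.1, 0.0]
finger_gap: 0.644
```

```bash
python3 snap.py w4; python3 - <<'E'
from h import *
s=sensors.sense();p0,T0=s["ee_pos"],s["orientation"]
for b in (.1,0): print(row(*toolpose(PSI0,-.125,back=b),p0,T0))
E
```

```text
5.65 [0.52501084 0.15324142 0.19484823] 0.6981180402960299
[-0.05  0.    0.02  0.   -0.02 -0.01]
[-0.06 -0.    3.35  0.   -0.02 -0.01]
```

View pics/w4.png

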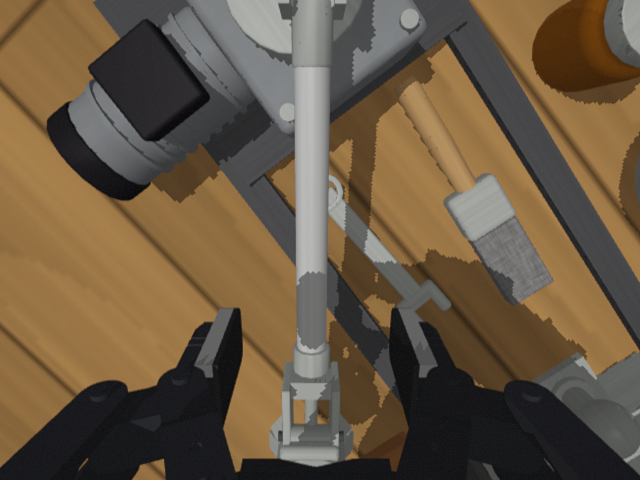

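The rod runs vertically at column ~312, midway between the fingers (mid ~315), so alignment is good. Next I go down and grip.

Call:
move_arm([
  {"dx": 0, "dy": 0, "dz": 1.5, "rx": 0, "ry": 0, "rz": 0, "grip": 55},
  {"dx": 0, "dy": 0, "dz": 2.8, "rx": 0, "ry": 0, "rz": 0, "grip": 55},
  {"dx": 0, "dy": 0, "dz": 3.3, "rx": 0, "ry": 0, "rz": 0, "grip": 55},
  {"dx": 0, "dy": 0, "dz": 3.3, "rx": 0, "ry": 0, "rz": 0, "grip": 40},
  {"dx": 0, "dy": 0, "dz": 3.3, "rx": 0, "ry": 0, "rz": 0, "grip": 25},
  {"dx": 0, "dy": 0, "dz": 3.3, "rx": 0, "ry": 0, "rz": 0, "grip": 10},
  {"dx": 0, "dy": 0, "dz": 3.3, "rx": 0, "ry": 0, "rz": 0, "grip": 10},
  {"dx": 0, "dy": 0, "dz": 3.3, "rx": 0, "ry": 0, "rz": 0, "grip": 10},
], grip_force=60)

```text
time: 6.7
ee_pos: [0.5332, 0.1632, 0.0966]
orientation: [[0.65, 0.755, 0.084], [0.749, -0.656, 0.096], [0.127, 0.001, -0.992]]
wrist_force: [1.4, 1.7, 3.0]
finger_gap: 0.184
```

```bash
python3 - <<'E'
from h import *
np.set_printoptions(precision=4,suppress=True)
s=sensors.sense();p0,T0=s["ee_pos"],s["orientation"]; print(p0,s["finger_gap"],s["wrist_force"],s["torque"])
np.savez("cmd.npz",p=p0,R=T0)
th0=np.arcsin(T0[2,0])*-1; print("th",th0)
# path: lift at PSI0 to th=.16, then swing
for psi,th in [(PSI0,-.05),(PSI0,.03),(PSI0,.10),(PSI0,.16)]+[(PSI0+(PSIB-PSI0)*k/8,.16) for k in range(1,9)]:
    print(round(psi,3),th,row(*toolpose(psi,th),p0,T0))
E
```

```text
[0.5332 0.1632 0.0966] 0.1838105898907218 [1.4097 1.7337 2.9773] [ 0.4037 -0.2181  0.1114]
th -0.12758929147462267
-2.287 -0.05 [-0.1   0.01 -0.28  0.   -0.89  0.01]
-2.287 0.03 [-0.11  0.01 -0.63  0.01 -1.81  0.01]
-2.287 0.1 [-0.09  0.01 -0.94  0.01 -2.61  0.01]
-2.287 0.16 [-0.06  0.01 -1.2   0.01 -3.3   0.01]
-2.209 0.16 [-0.05  0.35 -1.19 -0.01 -3.29 -0.89]
-2.13 0.16 [-0.01  0.69 -1.19 -0.02 -3.29 -1.79]
-2.052 0.16 [ 0.06  1.03 -1.18 -0.04 -3.28 -2.69]
-1.974 0.16 [ 0.15  1.36 -1.17 -0.05 -3.27 -3.59]
-1.895 0.16 [ 0.27  1.68 -1.15 -0.07 -3.25 -4.5 ]
-1.817 0.16 [ 0.41  1.99 -1.14 -0.08 -3.23 -5.4 ]
-1.738 0.16 [ 0.57  2.29 -1.11 -0.1  -3.21 -6.3 ]
-1.66 0.16 [ 0.76  2.58 -1.09 -0.11 -3.19 -7.2 ]
```

Call:
move_arm([
  {"dx": -0.03, "dy": 0, "dz": -0.3, "rx": 0, "ry": -0.9, "rz": 0, "grip": 10},
  {"dx": -0.03, "dy": 0, "dz": -0.6, "rx": 0, "ry": -1.8, "rz": 0, "grip": 10},
  {"dx": -0.02, "dy": 0, "dz": -0.9, "rx": 0, "ry": -2.6, "rz": 0, "grip": 10},
  {"dx": 0, "dy": 0, "dz": -1.15, "rx": 0, "ry": -3.3, "rz": 0, "grip": 10},
  {"dx": 0, "dy": 0, "dz": -1.15, "rx": 0, "ry": -3.3, "rz": 0, "grip": 10},
  {"dx": 0, "dy": 0, "dz": -1.15, "rx": 0, "ry": -3.3, "rz": 0, "grip": 10},
])

```text
time: 7.45
ee_pos: [0.5297, 0.1599, 0.1289]
orientation: [[0.647, 0.755, -0.106], [0.745, -0.656, -0.12], [-0.16, -0.001, -0.987]]
wrist_force: [2.9, 2.2, -7.5]
finger_gap: 0.185
```

```bash
python3 - <<'E'
from h import *
np.set_printoptions(precision=4,suppress=True)
s=sensors.sense();print(s["ee_pos"],s["finger_gap"],s["wrist_force"],s["torque"])
im=eyes.grab_frame("side"); cv2.imwrite("pics/s5.png",im[:,:,::-1])
z=np.load("cmd.npz"); p,T=applyrow([0,0,-1.15,0,-3.3,0],z["p"],z["R"]); np.savez("cmd.npz",p=p,R=T)
print(p,T,"meas",s["orientation"])
for k in range(1,9):
    psi=PSI0+(PSIB-PSI0)*k/8
    print(round(psi,3),row(*toolpose(psi,.16),p,T))
E
```

```text
[0.5297 0.1599 0.1289] 0.18501920962974883 [ 2.8606  2.1988 -7.4514] [ 0.7872 -0.8428  0.0579]
[0.5303 0.1599 0.1308] [[ 0.6475  0.7549 -0.1044]
 [ 0.7451 -0.6559 -0.1209]
 [-0.1597  0.0005 -0.9872]] meas [[ 0.6472  0.7549 -0.1058]
 [ 0.7453 -0.6558 -0.1202]
 [-0.1602 -0.0011 -0.9871]]
-2.209 [-0.06  0.35 -0.03 -0.14  0.   -0.88]
-2.13 [-0.02  0.69 -0.04 -0.28  0.   -1.76]
-2.052 [ 0.04  1.03 -0.05 -0.42  0.01 -2.65]
-1.974 [ 0.14  1.36 -0.06 -0.57  0.01 -3.54]
-1.895 [ 0.25  1.68 -0.08 -0.71  0.01 -4.42]
-1.817 [ 0.39  1.99 -0.1  -0.85  0.01 -5.31]
-1.738 [ 0.56  2.29 -0.13 -1.    0.01 -6.2 ]
-1.66 [ 0.75  2.58 -0.16 -1.14  0.01 -7.08]
```

View pics/s5.png

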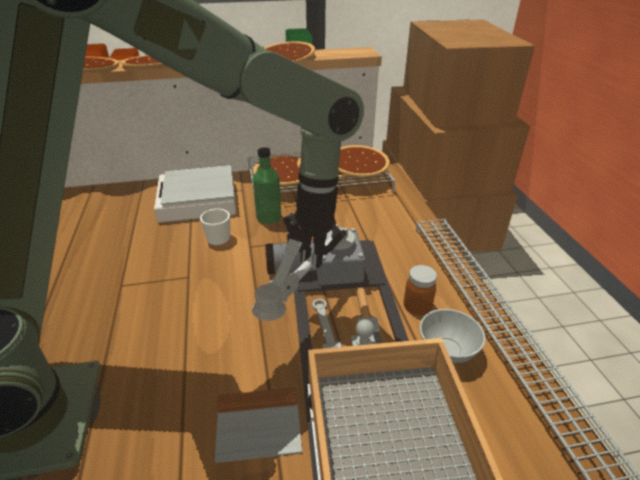

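The rod is lifted, with the crown now at (267,296) in side. I check the real pitch against the prediction.

```bash
python3 - <<'E'
from h import *
for th in (.1,.13,.16,.19): print(th,proj("side",ROOT+rodR(PSI0,th)@[.28,0,.026]))
im=cv2.imread("pics/s5.png"); cv2.imwrite("pics/s5c.png",cv2.resize(im[230:350,220:400],None,fx=4,fy=4,interpolation=cv2.INTER_CUBIC))
E
```

```text
0.1 [267.80145411 289.64007259]
0.13 [268.07191199 285.50336119]
0.16 [268.42884615 281.26951325]
0.19 [268.87278209 276.94444509]
```

View pics/s5c.png

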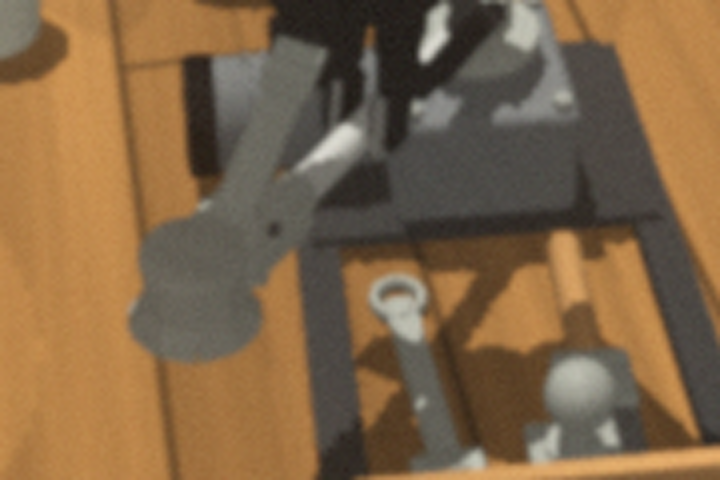

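Call:
move_arm([
  {"dx": 0, "dy": 0, "dz": 0, "rx": 0, "ry": 0, "rz": 0, "grip": 5},
  {"dx": 0, "dy": 0, "dz": -0.2, "rx": 0, "ry": 0, "rz": 0, "grip": 5},
  {"dx": 0, "dy": 0, "dz": -0.35, "rx": 0, "ry": 0, "rz": 0, "grip": 5},
  {"dx": 0, "dy": 0, "dz": -0.35, "rx": 0, "ry": 0, "rz": 0, "grip": 5},
], grip_force=100)

```text
time: 8.0
ee_pos: [0.5304, 0.1609, 0.1393]
orientation: [[0.647, 0.755, -0.108], [0.745, -0.656, -0.122], [-0.163, -0.001, -0.987]]
wrist_force: [4.9, 3.5, -12.7]
finger_gap: 0.171
```

```bash
python3 - <<'E'
from h import *
np.set_printoptions(precision=4,suppress=True)
s=sensors.sense();print(s["ee_pos"],s["finger_gap"],s["wrist_force"],s["torque"])
im=eyes.grab_frame("side")[:,:,::-1]; cv2.imwrite("pics/s6c.png",cv2.resize(im[230:350,220:400],None,fx=4,fy=4,interpolation=cv2.INTER_CUBIC))
z=np.load("cmd.npz"); p,T=applyrow([0,0,-.35,0,0,0],z["p"],z["R"]); np.savez("cmd.npz",p=p,R=T); print(p)
for th in (-.14,-.12,.08,.1): print(th,proj("side",ROOT+rodR(PSI0,th)@[.28,0,.026]))
E
```

```text
[0.5304 0.1609 0.1393] 0.17129318507217434 [  4.8576   3.4849 -12.6604] [ 0.5811 -0.8121 -0.0334]
[0.5314 0.1612 0.1412]
-0.14 [268.6253 318.6536]
-0.12 [268.3635 316.5397]
0.08 [267.6688 292.3412]
0.1 [267.8015 289.6401]
```

View pics/s6c.png

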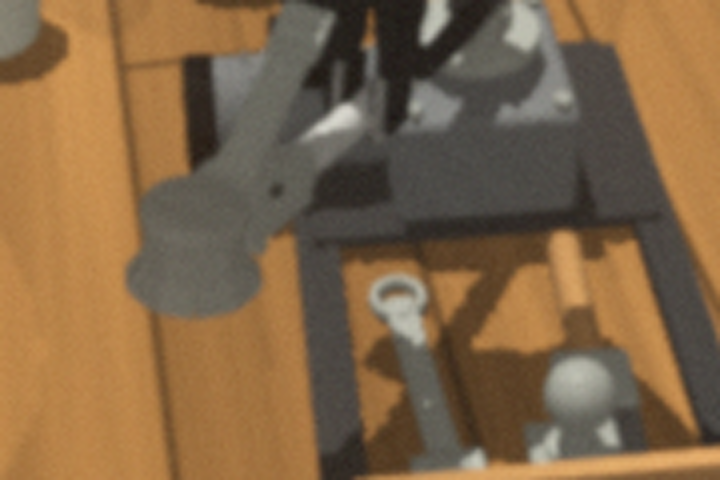

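```bash
python3 - <<'E'
from h import *
z=np.load("cmd.npz"); p,T=z["p"],z["R"]
for k in range(1,12):
    Z=Ro.from_euler("z",(PSIB-PSI0)*k/11).as_matrix(); print(row(ROOT+Z@(p-ROOT),Z@T,p,T).tolist())
E
```

```text
[0.01, 0.24, -0.0, -0.1, 0.0, -0.64]
[0.03, 0.48, -0.0, -0.21, 0.0, -1.29]
[0.06, 0.72, -0.01, -0.31, 0.0, -1.93]
[0.11, 0.96, -0.02, -0.42, 0.0, -2.58]
[0.17, 1.2, -0.03, -0.52, 0.0, -3.22]
[0.24, 1.43, -0.04, -0.63, 0.0, -3.87]
[0.33, 1.65, -0.05, -0.73, 0.0, -4.51]
[0.42, 1.88, -0.07, -0.83, 0.0, -5.16]
[0.53, 2.09, -0.09, -0.94, 0.0, -5.8]
[0.66, 2.3, -0.11, -1.04, 0.0, -6.45]
[0.79, 2.5, -0.13, -1.15, 0.0, -7.09]
```

Call:
move_arm([
  {"dx": 0.01, "dy": 0.24, "dz": 0, "rx": -0.1, "ry": 0, "rz": -0.64, "grip": 5},
  {"dx": 0.03, "dy": 0.48, "dz": 0, "rx": -0.21, "ry": 0, "rz": -1.29, "grip": 5},
  {"dx": 0.06, "dy": 0.72, "dz": -0.01, "rx": -0.31, "ry": 0, "rz": -1.93, "grip": 5},
  {"dx": 0.11, "dy": 0.96, "dz": -0.02, "rx": -0.42, "ry": 0, "rz": -2.58, "grip": 5},
  {"dx": 0.17, "dy": 1.2, "dz": -0.03, "rx": -0.52, "ry": 0, "rz": -3.22, "grip": 5},
  {"dx": 0.24, "dy": 1.43, "dz": -0.04, "rx": -0.63, "ry": 0, "rz": -3.87, "grip": 5},
  {"dx": 0.33, "dy": 1.65, "dz": -0.05, "rx": -0.73, "ry": 0, "rz": -4.51, "grip": 5},
  {"dx": 0.42, "dy": 1.88, "dz": -0.07, "rx": -0.83, "ry": 0, "rz": -5.16, "grip": 5},
  {"dx": 0.53, "dy": 2.09, "dz": -0.09, "rx": -0.94, "ry": 0, "rz": -5.8, "grip": 5},
  {"dx": 0.66, "dy": 2.3, "dz": -0.11, "rx": -1.04, "ry": 0, "rz": -6.45, "grip": 5},
  {"dx": 0.79, "dy": 2.5, "dz": -0.13, "rx": -1.15, "ry": 0, "rz": -7.09, "grip": 5},
  {"dx": 0.79, "dy": 2.5, "dz": -0.13, "rx": -1.15, "ry": 0, "rz": -7.09, "grip": 5},
])

```text
time: 9.55
ee_pos: [0.6021, 0.1301, 0.1384]
orientation: [[0.087, 0.996, -0.019], [0.983, -0.089, -0.16], [-0.161, -0.005, -0.987]]
wrist_force: [3.7, 4.1, -12.0]
finger_gap: 0.17
```

```bash
python3 - <<'E'
from h import *
np.set_printoptions(precision=4,suppress=True)
z=np.load("cmd.npz"); p,T=applyrow([.79,2.5,-.13,-1.15,0,-7.09],z["p"],z["R"]); np.savez("cmd.npz",p=p,R=T)
s=sensors.sense();print(s["ee_pos"],p,s["finger_gap"],s["wrist_force"],s["torque"])
im=eyes.grab_frame("side")[:,:,::-1]; cv2.imwrite("pics/s7.png",im);cv2.imwrite("pics/s7c.png",cv2.resize(im[230:380,270:450],None,fx=4,fy=4,interpolation=cv2.INTER_CUBIC))
im=eyes.grab_frame("scene")[:,:,::-1]; cv2.imwrite("pics/c7.png",im);cv2.imwrite("pics/c7c.png",cv2.resize(im[130:280,190:370],None,fx=4,fy=4,interpolation=cv2.INTER_CUBIC))
c=ROOT+rodR(PSIB,.157)@[.28,0,.026]
print(c,proj("side",c),proj("scene",c))
E
```

```text
[0.6021 0.1301 0.1384] [0.6038 0.1301 0.1413] 0.1704897327900853 [  3.6646   4.0747 -12.0216] [ 0.6598 -0.7261 -0.2779]
[ 0.5911 -0.0141  0.1995] [365.8422 295.4835] [251.1651 189.2334]
```

View pics/s7c.png

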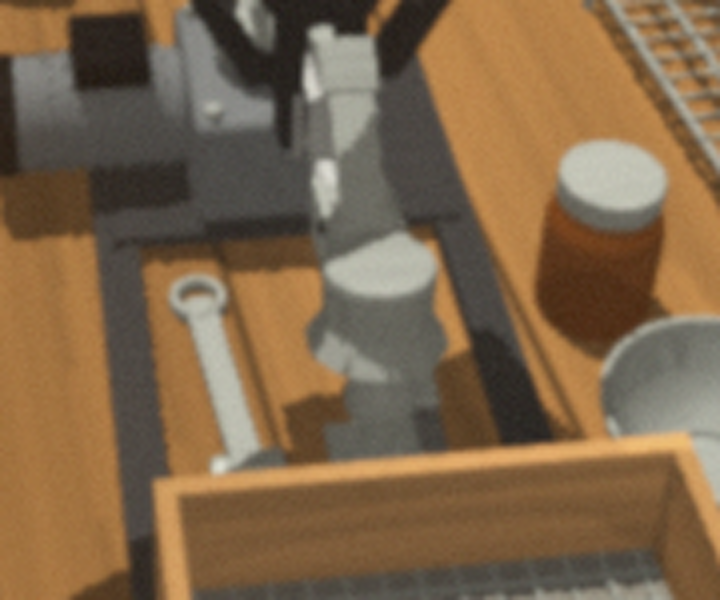

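View pics/c7c.png

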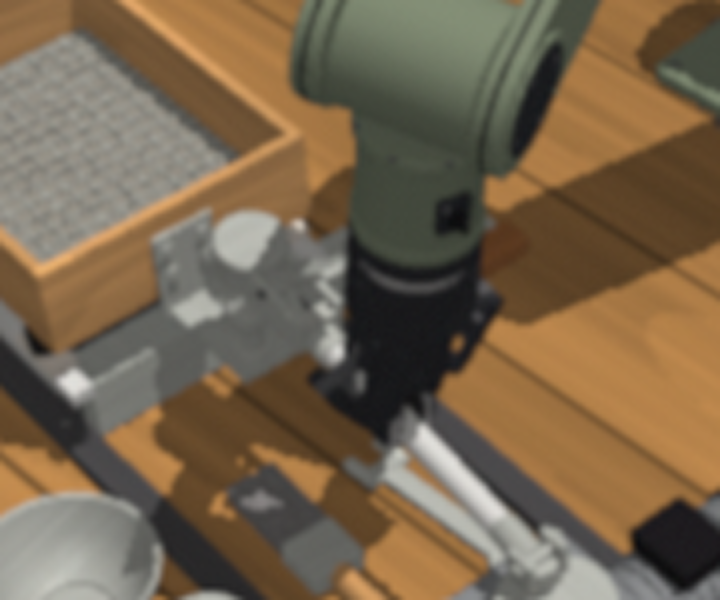

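```bash
python3 - <<'E'
from h import *
c=tri([ray("scene",252,190),ray("side",365,296.2)]); b=tri([ray("scene",252,206.5),ray("side",365.2,328)])
print(c,b)
d=c[0]-ROOT; e=b[0]-ROOT; print(np.arctan2(d[1],d[0]),np.hypot(*d[:2]),np.arctan2(e[1],e[0]),np.hypot(*e[:2]))
E
```

```text
(array([ 0.5900482 , -0.01281908,  0.19690517]), [np.float64(0.2), np.float64(0.2)]) (array([ 0.59042631, -0.0237005 ,  0.13224027]), [np.float64(1.1), np.float64(1.1)])
-1.6643763736327442 0.27130615414333065 -1.6594376219894693 0.2821080803831012
```

```bash
cat > low.py <<'E'
from h import *
import sys
z=np.load("cmd.npz"); p,T=z["p"],z["R"]
ax=rodR(PSIB,0)[:,1]  # rotation about +y lowers the x axis
for a in map(float,sys.argv[1:]):
    Z=Ro.from_rotvec(ax*a).as_matrix(); print(a,row(ROOT+Z@(p-ROOT),Z@T,p,T).tolist())
E
python3 low.py .02 .04 .06 .08 .1 .12 .14
```

```text
0.02 [0.01, -0.0, 0.09, -0.0, 0.23, 0.0]
0.04 [0.02, -0.0, 0.17, -0.0, 0.46, 0.0]
0.06 [0.03, -0.0, 0.25, -0.0, 0.69, 0.0]
0.08 [0.04, -0.0, 0.34, -0.0, 0.92, 0.0]
0.1 [0.05, -0.0, 0.42, -0.0, 1.15, 0.0]
0.12 [0.07, -0.0, 0.51, -0.0, 1.38, 0.0]
0.14 [0.09, -0.0, 0.59, -0.0, 1.6, 0.0]
```

Call:
move_arm([
  {"dx": 0.01, "dy": 0, "dz": 0.09, "rx": 0, "ry": 0.23, "rz": 0, "grip": 5},
  {"dx": 0.02, "dy": 0, "dz": 0.17, "rx": 0, "ry": 0.46, "rz": 0, "grip": 5},
  {"dx": 0.03, "dy": 0, "dz": 0.25, "rx": 0, "ry": 0.69, "rz": 0, "grip": 5},
  {"dx": 0.04, "dy": 0, "dz": 0.34, "rx": 0, "ry": 0.92, "rz": 0, "grip": 5},
  {"dx": 0.05, "dy": 0, "dz": 0.42, "rx": 0, "ry": 1.15, "rz": 0, "grip": 5},
  {"dx": 0.05, "dy": 0, "dz": 0.42, "rx": 0, "ry": 1.15, "rz": 0, "grip": 5},
  {"dx": 0.05, "dy": 0, "dz": 0.42, "rx": 0, "ry": 1.15, "rz": 0, "grip": 5},
])

```text
time: 10.52
ee_pos: [0.602, 0.1299, 0.1262]
orientation: [[0.089, 0.996, -0.01], [0.994, -0.089, -0.059], [-0.06, -0.004, -0.998]]
wrist_force: [3.9, 6.0, -13.0]
finger_gap: 0.173
```

```bash
cat > look.py <<'E'
from h import *
import sys
np.set_printoptions(precision=4,suppress=True)
n=sys.argv[1]; rw=[float(x) for x in sys.argv[2:8]]
z=np.load("cmd.npz"); p,T=applyrow(rw,z["p"],z["R"]); np.savez("cmd.npz",p=p,R=T)
s=sensors.sense();print(s["time"],s["ee_pos"],p,s["finger_gap"],s["wrist_force"],s["torque"])
a=eyes.grab_frame("side")[230:380,270:450,::-1]
b=eyes.grab_frame("scene")[130:280,190:370,::-1]
cv2.imwrite(f"pics/{n}.png",cv2.resize(np.hstack([a,b]),(800,333),interpolation=cv2.INTER_CUBIC))
for th in (0,.03,.06,.09,.12): 
    c=ROOT+rodR(PSIB,th)@[.28,0,.026]; print(th,proj("side",c),proj("scene",c))
E
python3 look.py l8 .05 0 .42 0 1.15 0
```

```text
10.525 [0.602  0.1299 0.1262] [0.6037 0.1296 0.1286] 0.1727757997398749 [  3.8927   6.0198 -13.0312] [ 0.7437 -0.658  -0.3089]
0 [365.1176 317.2404] [251.1896 200.357 ]
0.03 [365.3163 313.358 ] [251.059  198.1456]
0.06 [365.4873 309.3401] [250.9869 195.9725]
0.09 [365.6299 305.1915] [250.9743 193.8398]
0.12 [365.7433 300.9178] [251.0219 191.7496]
```

View pics/l8.png

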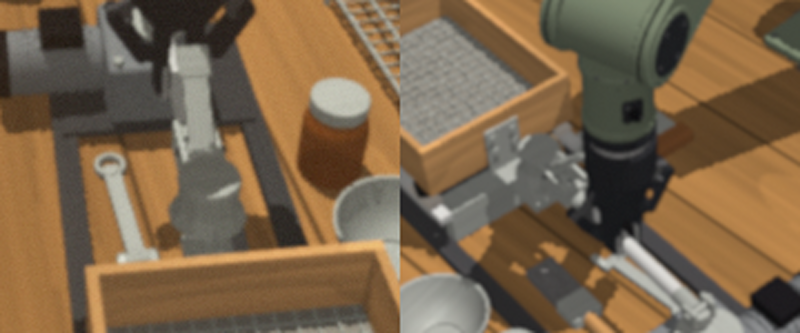

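```bash
python3 low.py .015 .03 .045 .06 .075 .09
```

```text
0.015 [0.01, -0.0, 0.06, -0.0, 0.17, 0.0]
0.03 [0.01, -0.0, 0.13, -0.0, 0.34, 0.0]
0.045 [0.02, -0.0, 0.19, -0.0, 0.52, 0.0]
0.06 [0.03, -0.0, 0.26, -0.0, 0.69, 0.0]
0.075 [0.03, -0.0, 0.32, -0.0, 0.86, 0.0]
0.09 [0.04, -0.0, 0.38, -0.0, 1.03, 0.0]
```

Call:
move_arm([
  {"dx": 0.01, "dy": 0, "dz": 0.06, "rx": 0, "ry": 0.17, "rz": 0, "grip": 5},
  {"dx": 0.01, "dy": 0, "dz": 0.13, "rx": 0, "ry": 0.34, "rz": 0, "grip": 5},
  {"dx": 0.02, "dy": 0, "dz": 0.19, "rx": 0, "ry": 0.52, "rz": 0, "grip": 5},
  {"dx": 0.03, "dy": 0, "dz": 0.26, "rx": 0, "ry": 0.69, "rz": 0, "grip": 5},
  {"dx": 0.03, "dy": 0, "dz": 0.26, "rx": 0, "ry": 0.69, "rz": 0, "grip": 5},
])

```text
time: 11.25
ee_pos: [0.6027, 0.1303, 0.1205]
orientation: [[0.089, 0.996, -0.002], [0.996, -0.089, 0.001], [0.001, -0.002, -1.0]]
wrist_force: [1.8, 6.3, -4.1]
finger_gap: 0.17
```

```bash
python3 look.py l9 .03 0 .26 0 .69 0;python3 low.py .015 .03 .045 .06 .075 .09
```

```text
11.25 [0.6027 0.1303 0.1205] [0.6038 0.13   0.1208] 0.16967775080341807 [ 1.7956  6.2583 -4.1185] [ 0.4323 -0.2845 -0.1767]
0 [365.1176 317.2404] [251.1896 200.357 ]
0.03 [365.3163 313.358 ] [251.059  198.1456]
0.06 [365.4873 309.3401] [250.9869 195.9725]
0.09 [365.6299 305.1915] [250.9743 193.8398]
0.12 [365.7433 300.9178] [251.0219 191.7496]
0.015 [0.01, -0.0, 0.06, -0.0, 0.17, 0.0]
0.03 [0.01, -0.0, 0.13, -0.0, 0.34, 0.0]
0.045 [0.02, -0.0, 0.19, -0.0, 0.52, 0.0]
0.06 [0.03, -0.0, 0.25, -0.0, 0.69, 0.0]
0.075 [0.04, -0.0, 0.32, -0.0, 0.86, 0.0]
0.09 [0.05, -0.0, 0.38, -0.0, 1.03, 0.0]
```

View pics/l9.png

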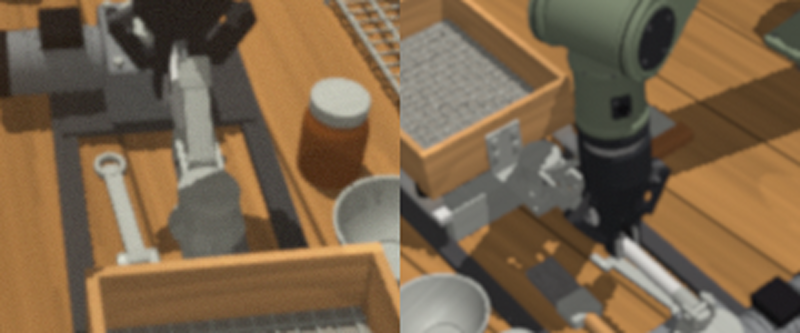

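Call:
move_arm([
  {"dx": 0, "dy": 0, "dz": 0.05, "rx": 0, "ry": 0.1, "rz": 0, "grip": 5},
  {"dx": 0.01, "dy": 0, "dz": 0.1, "rx": 0, "ry": 0.2, "rz": 0, "grip": 5},
  {"dx": 0.01, "dy": 0, "dz": 0.15, "rx": 0, "ry": 0.2, "rz": 0, "grip": 5},
  {"dx": 0.01, "dy": 0, "dz": 0.15, "rx": 0, "ry": 0.2, "rz": 0, "grip": 5},
])

```text
time: 11.85
ee_pos: [0.6029, 0.1305, 0.1183]
orientation: [[0.088, 0.996, 0.001], [0.996, -0.088, 0.018], [0.018, -0.0, -1.0]]
wrist_force: [-0.9, 4.7, 5.7]
finger_gap: 0.174
```

```bash
python3 look.py l10 .01 0 .15 0 .2 0
```

```text
11.85 [0.6029 0.1305 0.1183] [0.6038 0.1303 0.1163] 0.17401896044369886 [-0.9035  4.6697  5.6957] [ 0.1949  0.227  -0.1207]
0 [365.1176 317.2404] [251.1896 200.357 ]
0.03 [365.3163 313.358 ] [251.059  198.1456]
0.06 [365.4873 309.3401] [250.9869 195.9725]
0.09 [365.6299 305.1915] [250.9743 193.8398]
0.12 [365.7433 300.9178] [251.0219 191.7496]
```

View pics/l10.png

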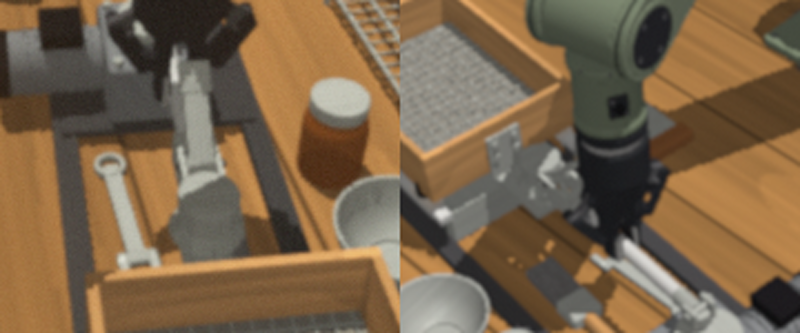

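Call:
move_arm([
  {"dx": 0, "dy": 0, "dz": -0.1, "rx": 0, "ry": 0, "rz": 0, "grip": 20},
  {"dx": 0, "dy": 0, "dz": -0.1, "rx": 0, "ry": 0, "rz": 0, "grip": 45},
  {"dx": 0, "dy": 0, "dz": -0.1, "rx": 0, "ry": 0, "rz": 0, "grip": 55},
  {"dx": 0, "dy": 0, "dz": -0.1, "rx": 0, "ry": 0, "rz": 0, "grip": 55},
  {"dx": 0, "dy": 0, "dz": -0.8, "rx": 0, "ry": 0, "rz": 0, "grip": 55},
  {"dx": 0, "dy": 0, "dz": -2, "rx": 0, "ry": 0, "rz": 0, "grip": 55},
  {"dx": 0, "dy": 0, "dz": -3.5, "rx": 0, "ry": 0, "rz": 0, "grip": 55},
  {"dx": 0, "dy": 0, "dz": -5, "rx": 0, "ry": 0, "rz": 0, "grip": 55},
  {"dx": 0, "dy": 0, "dz": -5, "rx": 0, "ry": 0, "rz": 0, "grip": 40},
  {"dx": 0, "dy": 0, "dz": -5, "rx": 0, "ry": 0, "rz": 0, "grip": 40},
], grip_force=30)

```text
time: 13.2
ee_pos: [0.6024, 0.1274, 0.2642]
orientation: [[0.088, 0.996, -0.002], [0.996, -0.088, 0.016], [0.015, -0.004, -1.0]]
wrist_force: [-0.1, 0.1, -0.3]
finger_gap: 0.471
```

```bash
python3 look.py l11 0 0 -5 0 0 0; python3 snap.py w11; python3 - <<'E'
import cv2
cv2.imwrite("pics/none.png",cv2.imread("pics/w11.png"))
E
```

```text
13.2 [0.6024 0.1274 0.2642] [0.6035 0.1278 0.2662] 0.47078890993416445 [-0.0783  0.0579 -0.2954] [ 0.0234  0.0302 -0.0094]
0 [365.1176 317.2404] [251.1896 200.357 ]
0.03 [365.3163 313.358 ] [251.059  198.1456]
0.06 [365.4873 309.3401] [250.9869 195.9725]
0.09 [365.6299 305.1915] [250.9743 193.8398]
0.12 [365.7433 300.9178] [251.0219 191.7496]
13.3 [0.60215835 0.12739458 0.26318635] 0.2052976297386604
```

View pics/l11.png

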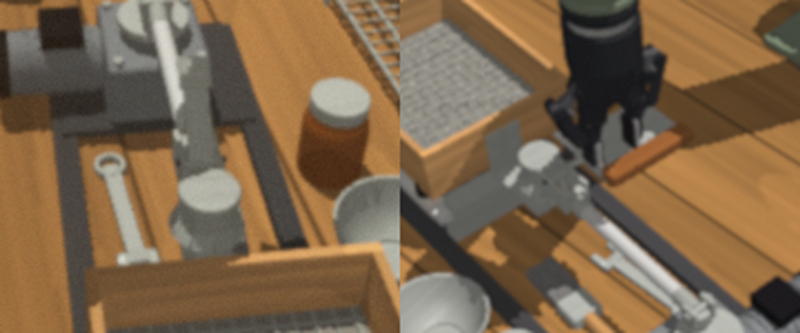

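View pics/w11.png

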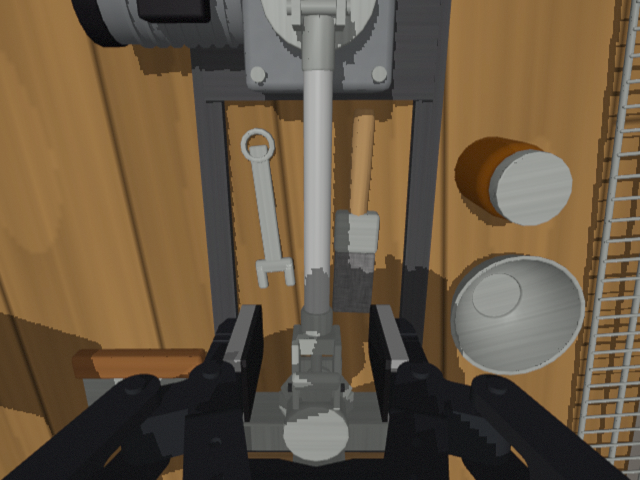

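```bash
python3 - <<'E'
from h import *
np.set_printoptions(precision=4,suppress=True)
c=tri([ray("scene",252.1,200.2),ray("side",364.5,315.1)]);print(c)
print(cz(*rayM(*wcam(*[np.load("w11.npz")[k] for k in "pR"]),315.5,434),.16))
z=np.load("cmd.npz"); s=sensors.sense(); p0,T0=s["ee_pos"],s["orientation"]
T=toolpose(PSIB,0)[1]
for zz in (.215,.18): print(row(np.array([.5903,-.0215,zz]),T,p0,T0))
E
```

```text
(array([ 0.59  , -0.0185,  0.1582]), [np.float64(0.1), np.float64(0.1)])
[ 0.5882 -0.0217  0.16  ]
[-5.    0.05  1.53 -0.06 -0.17  0.01]
[-5.02  0.06  2.7  -0.06 -0.17  0.01]
```

Call:
move_arm([
  {"dx": -1.5, "dy": 0, "dz": 0, "rx": 0, "ry": -0.17, "rz": 0, "grip": 0},
  {"dx": -3, "dy": 0, "dz": 0, "rx": 0, "ry": -0.17, "rz": 0, "grip": 0},
  {"dx": -4.5, "dy": 0.05, "dz": 0, "rx": 0, "ry": -0.17, "rz": 0, "grip": 0},
  {"dx": -5, "dy": 0.05, "dz": 1, "rx": -0.06, "ry": -0.17, "rz": 0, "grip": 0},
  {"dx": -5, "dy": 0.05, "dz": 2, "rx": -0.06, "ry": -0.17, "rz": 0, "grip": 0},
  {"dx": -5, "dy": 0.05, "dz": 2.7, "rx": -0.06, "ry": -0.17, "rz": 0, "grip": 0},
  {"dx": -5, "dy": 0.05, "dz": 2.7, "rx": -0.06, "ry": -0.17, "rz": 0, "grip": 0},
  {"dx": -5, "dy": 0.05, "dz": 2.7, "rx": -0.06, "ry": -0.17, "rz": 0, "grip": 0},
], grip_force=60)

```text
time: 14.35
ee_pos: [0.5916, -0.0206, 0.1821]
orientation: [[0.088, 0.996, 0.004], [0.996, -0.088, 0.001], [0.001, 0.004, -1.0]]
wrist_force: [0.2, 0.3, 0.6]
finger_gap: 0.001
```

```bash
python3 look.py l12 0 0 0 0 0 0; python3 - <<'E'
from h import *
s=sensors.sense(); np.savez("cmd.npz",p=s["ee_pos"],R=s["orientation"])
E
```

```text
14.35 [ 0.5916 -0.0206  0.1821] [0.6035 0.1278 0.2662] 0.0006359109434601591 [0.2082 0.3034 0.5936] [-0.0189  0.0363 -0.0056]
0 [365.1176 317.2404] [251.1896 200.357 ]
0.03 [365.3163 313.358 ] [251.059  198.1456]
0.06 [365.4873 309.3401] [250.9869 195.9725]
0.09 [365.6299 305.1915] [250.9743 193.8398]
0.12 [365.7433 300.9178] [251.0219 191.7496]
```

View pics/l12.png

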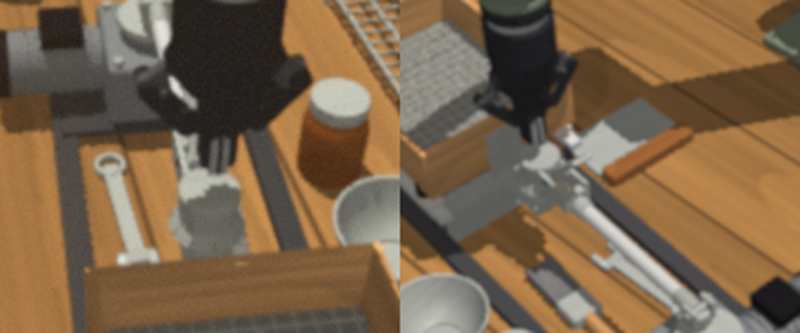

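Call:
move_arm([
  {"dx": 0, "dy": 0, "dz": 0.3, "rx": 0, "ry": 0, "rz": 0, "grip": 0},
  {"dx": 0, "dy": 0, "dz": 0.55, "rx": 0, "ry": 0, "rz": 0, "grip": 0},
  {"dx": 0, "dy": 0, "dz": 0.65, "rx": 0, "ry": 0, "rz": 0, "grip": 0},
  {"dx": 0, "dy": 0, "dz": 0.75, "rx": 0, "ry": 0, "rz": 0, "grip": 0},
  {"dx": 0, "dy": 0, "dz": 0.85, "rx": 0, "ry": 0, "rz": 0, "grip": 0},
  {"dx": 0, "dy": 0, "dz": 0.9, "rx": 0, "ry": 0, "rz": 0, "grip": 0},
  {"dx": 0, "dy": 0, "dz": 0.9, "rx": 0, "ry": 0, "rz": 0, "grip": 0},
])

```text
time: 15.32
ee_pos: [0.5917, -0.021, 0.1555]
orientation: [[0.088, 0.996, 0.005], [0.996, -0.088, 0.0], [0.001, 0.005, -1.0]]
wrist_force: [-1.3, -1.0, 5.3]
finger_gap: -0.001
```

Call:
move_arm([
  {"dx": 0, "dy": 0, "dz": 0.06, "rx": 0, "ry": 0, "rz": 0, "grip": 0},
  {"dx": 0, "dy": 0, "dz": 0.12, "rx": 0, "ry": 0, "rz": 0, "grip": 0},
  {"dx": 0, "dy": 0, "dz": 0.18, "rx": 0, "ry": 0, "rz": 0, "grip": 0},
  {"dx": 0, "dy": 0, "dz": 0.24, "rx": 0, "ry": 0, "rz": 0, "grip": 0},
  {"dx": 0, "dy": 0, "dz": 0.3, "rx": 0, "ry": 0, "rz": 0, "grip": 0},
])

```text
time: 15.95
ee_pos: [0.5929, -0.0216, 0.1483]
orientation: [[0.088, 0.996, 0.009], [0.996, -0.088, -0.001], [-0.0, 0.009, -1.0]]
wrist_force: [-1.7, -3.7, 12.3]
finger_gap: -0.002
```

Call:
move_arm([
  {"dx": 0, "dy": 0, "dz": 0.06, "rx": 0, "ry": 0, "rz": 0, "grip": 0},
  {"dx": 0, "dy": 0, "dz": 0.12, "rx": 0, "ry": 0, "rz": 0, "grip": 0},
  {"dx": 0, "dy": 0, "dz": 0.18, "rx": 0, "ry": 0, "rz": 0, "grip": 0},
  {"dx": 0, "dy": 0, "dz": 0.18, "rx": 0, "ry": 0, "rz": 0, "grip": 0},
])

```text
time: 16.45
ee_pos: [0.5932, -0.0219, 0.1428]
orientation: [[0.088, 0.996, 0.009], [0.996, -0.088, -0.002], [-0.001, 0.009, -1.0]]
wrist_force: [-0.7, -3.5, 10.7]
finger_gap: 0.001
```

Call:
move_arm([
  {"dx": 0, "dy": 0, "dz": 0.06, "rx": 0, "ry": 0, "rz": 0, "grip": 0},
  {"dx": 0, "dy": 0, "dz": 0.12, "rx": 0, "ry": 0, "rz": 0, "grip": 0},
  {"dx": 0, "dy": 0, "dz": 0.18, "rx": 0, "ry": 0, "rz": 0, "grip": 0},
  {"dx": 0, "dy": 0, "dz": 0.18, "rx": 0, "ry": 0, "rz": 0, "grip": 0},
])

```text
time: 16.95
ee_pos: [0.5933, -0.022, 0.1381]
orientation: [[0.088, 0.996, 0.01], [0.996, -0.088, -0.002], [-0.001, 0.01, -1.0]]
wrist_force: [-2.4, -4.1, 14.2]
finger_gap: -0.003
```

Call:
move_arm([
  {"dx": 0, "dy": 0, "dz": 0.06, "rx": 0, "ry": 0, "rz": 0, "grip": 0},
  {"dx": 0, "dy": 0, "dz": 0.1, "rx": 0, "ry": 0, "rz": 0, "grip": 0},
  {"dx": 0, "dy": 0, "dz": 0.1, "rx": 0, "ry": 0, "rz": 0, "grip": 0},
])

```text
time: 17.32
ee_pos: [0.5934, -0.0221, 0.1357]
orientation: [[0.088, 0.996, 0.01], [0.996, -0.088, -0.002], [-0.001, 0.01, -1.0]]
wrist_force: [-2.5, -3.7, 16.3]
finger_gap: 0.002
```

Force against height now follows the 1 N/mm spring line, and the crown is at the height expected when home (0.1357 m at 16.3 N). I retreat and check.

Call:
move_arm([
  {"dx": 0, "dy": 0, "dz": -0.3, "rx": 0, "ry": 0, "rz": 0, "grip": 0},
  {"dx": 0, "dy": 0, "dz": -0.7, "rx": 0, "ry": 0, "rz": 0, "grip": 0},
  {"dx": 0, "dy": 0, "dz": -2, "rx": 0, "ry": 0, "rz": 0, "grip": 0},
  {"dx": 0, "dy": 0, "dz": -3.5, "rx": 0, "ry": 0, "rz": 0, "grip": 0},
  {"dx": 0, "dy": 0, "dz": -5, "rx": 0, "ry": 0, "rz": 0, "grip": 0},
  {"dx": 0, "dy": 0, "dz": -5, "rx": 0, "ry": 0, "rz": 0, "grip": 0},
  {"dx": 0, "dy": 0, "dz": -5, "rx": 0, "ry": 0, "rz": 0, "grip": 0},
])

```text
time: 18.2
ee_pos: [0.5903, -0.0205, 0.281]
orientation: [[0.088, 0.996, 0.002], [0.996, -0.088, 0.001], [0.001, 0.002, -1.0]]
wrist_force: [0.0, 0.4, -0.8]
finger_gap: 0.004
```

```bash
python3 look.py l13 0 0 0 0 0 0; python3 snap.py w13
```

```text
18.2 [ 0.5903 -0.0205  0.281 ] [ 0.5919 -0.0206  0.1827] 0.0035979855040977828 [ 0.0147  0.4447 -0.7652] [ 0.0295 -0.0171 -0.0771]
0 [365.1176 317.2404] [251.1896 200.357 ]
0.03 [365.3163 313.358 ] [251.059  198.1456]
0.06 [365.4873 309.3401] [250.9869 195.9725]
0.09 [365.6299 305.1915] [250.9743 193.8398]
0.12 [365.7433 300.9178] [251.0219 191.7496]
18.3 [ 0.59007391 -0.02061237  0.28004675] 0.2225924543575467
```

View pics/l13.png

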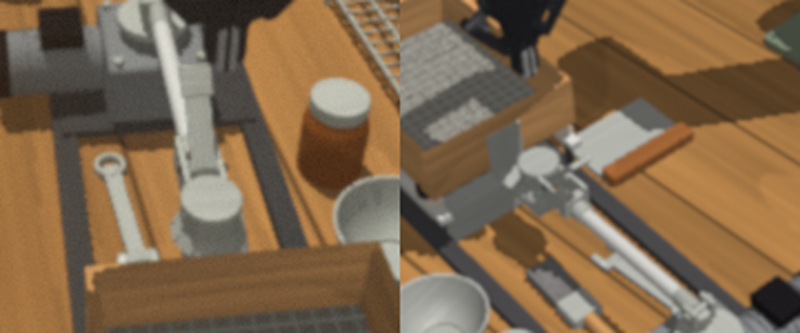

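View pics/w13.png

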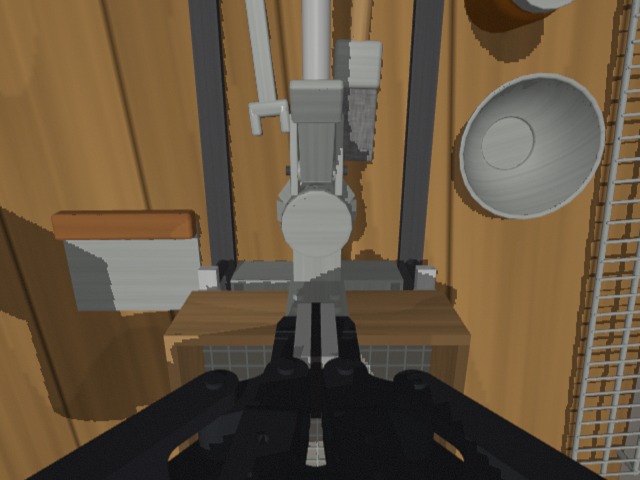

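The crown dropped about 9 mm compared with before pressing (side row 319.6 against 315.1), so the socket is home with the lever still up. The pad is at (316,100) in the wrist view. Next I plan the lever press.

```bash
cat > lat.py <<'E'
from h import *
TH=-.014
def pad(lat,th=TH):
    a=np.radians(57.6)-lat; return ROOT+rodR(PSIB,th)@np.array([.244-.071*np.cos(a),0,.02+.071*np.sin(a)])
def lp(lat,back=0.,phi=None,th=TH):
    if phi is None: phi=min(np.radians(35),.85-lat)
    R=rodR(PSIB,th); z=R@[-np.sin(phi),0,-np.cos(phi)]; x=R@[-np.cos(phi),0,np.sin(phi)]
    T=np.c_[x,np.cross(z,x),z]; a=np.radians(57.6)-lat
    t=R@[-np.sin(a),0,-np.cos(a)]
    return pad(lat,th)-t*back,T
E
python3 - <<'E'
from lat import *
np.set_printoptions(precision=4,suppress=True)
w=np.load("w13.npz"); print("pad px",projM(*wcam(w["p"],w["R"]),pad(0)),pad(0))
print("side px",proj("side",pad(0)),"scene",proj("scene",pad(0)))
s=sensors.sense();p0,T0=s["ee_pos"],s["orientation"]
for b in (.05,.03,.015): 
    p,T=lp(0,b); print(b,p,np.linalg.det(T),row(p,T,p0,T0).tolist())
im=cv2.imread("pics/w13.png"); cv2.imwrite("pics/w13c.png",cv2.resize(im[60:260,240:400],None,fx=3,fy=3))
E
```

```text
pad px [317.4338 113.1352] [0.597  0.0511 0.2071]
side px [358.9355 266.7435] scene [266.8016 200.5873]
0.05 [0.5932 0.0086 0.2333] 0.9999999999999998 [0.98, 0.01, 1.56, -0.01, 7.15, 0.01]
0.03 [0.5947 0.0256 0.2228] 0.9999999999999998 [1.55, 0.02, 1.91, -0.01, 7.15, 0.01]
0.015 [0.5958 0.0383 0.2149] 0.9999999999999998 [1.97, 0.02, 2.18, -0.01, 7.15, 0.01]
```

View pics/w13c.png

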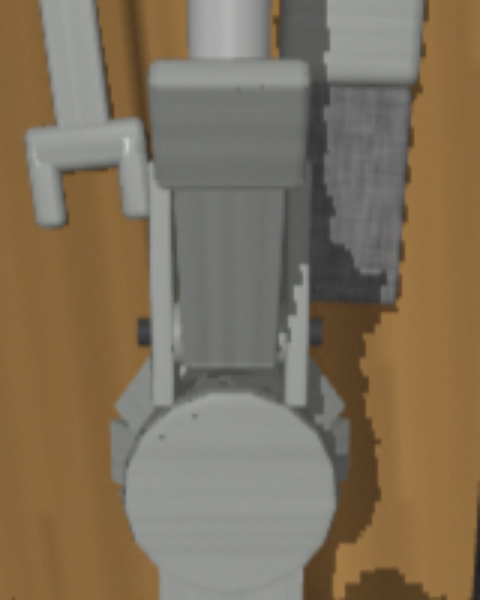

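Call:
move_arm([
  {"dx": 0.1, "dy": 0, "dz": 0, "rx": 0, "ry": 2, "rz": 0, "grip": 0},
  {"dx": 0.2, "dy": 0, "dz": 0.2, "rx": 0, "ry": 4, "rz": 0, "grip": 0},
  {"dx": 0.4, "dy": 0, "dz": 0.6, "rx": 0, "ry": 6, "rz": 0, "grip": 0},
  {"dx": 0.7, "dy": 0, "dz": 1.2, "rx": 0, "ry": 7.15, "rz": 0, "grip": 0},
  {"dx": 0.98, "dy": 0.01, "dz": 1.56, "rx": 0, "ry": 7.15, "rz": 0, "grip": 0},
  {"dx": 1.3, "dy": 0.02, "dz": 1.75, "rx": 0, "ry": 7.15, "rz": 0, "grip": 0},
  {"dx": 1.3, "dy": 0.02, "dz": 1.75, "rx": 0, "ry": 7.15, "rz": 0, "grip": 0},
  {"dx": 1.3, "dy": 0.02, "dz": 1.75, "rx": 0, "ry": 7.15, "rz": 0, "grip": 0},
])

```text
time: 19.35
ee_pos: [0.5955, 0.0188, 0.2305]
orientation: [[0.067, 0.996, 0.055], [0.809, -0.086, 0.582], [0.584, 0.006, -0.811]]
wrist_force: [-0.5, -0.5, 1.2]
finger_gap: 0.001
```

```bash
python3 look.py l14 0 0 0 0 0 0|head -1; python3 snap.py w14; python3 - <<'E'
from lat import *
s=sensors.sense();p0,T0=s["ee_pos"],s["orientation"]; np.savez("cmd.npz",p=p0,R=T0); print(s["joint_positions"])
for l,b in [(0,.015),(0,.005),(0,0),(.1,0),(.2,0),(.3,0),(.4,0),(.5,0),(.6,0),(.7,0),(.8,0),(.85,0)]:
    p,T=lp(l,b,th=-.014-.02*min(1,l/.2)); print(l,b,row(p,T,p0,T0).tolist())
E
```

```text
19.35 [0.5955 0.0188 0.2305] [ 0.5919 -0.0206  0.1827] 0.0013612922843007009 [-0.4627 -0.4625  1.1917] [-0.2889 -0.0015  0.0118]
19.45 [0.59538363 0.01839495 0.23034495] 0.2916351647260597
[-17.21969479  23.13324964  91.4099669   35.99752727  76.81548747
 -24.33351201]
0 0.015 [0.25, -0.05, 0.8, 0.03, 0.0, 0.05]
0 0.005 [0.37, -0.05, 1.11, 0.03, 0.0, 0.05]
0 0 [0.44, -0.05, 1.26, 0.03, 0.0, 0.05]
0.1 0 [0.46, -0.05, 1.53, 0.03, 0.12, 0.05]
0.2 0 [0.46, -0.05, 1.8, 0.03, 0.23, 0.05]
0.3 0 [0.5, -0.05, 2.03, 0.04, -0.46, 0.04]
0.4 0 [0.52, -0.05, 2.27, 0.04, -1.61, 0.04]
0.5 0 [0.51, -0.05, 2.5, 0.04, -2.76, 0.04]
0.6 0 [0.48, -0.05, 2.74, 0.04, -3.9, 0.04]
0.7 0 [0.42, -0.05, 2.97, 0.04, -5.05, 0.04]
0.8 0 [0.34, -0.05, 3.19, 0.05, -6.19, 0.04]
0.85 0 [0.3, -0.05, 3.3, 0.05, -6.77, 0.03]
```

View pics/l14.png

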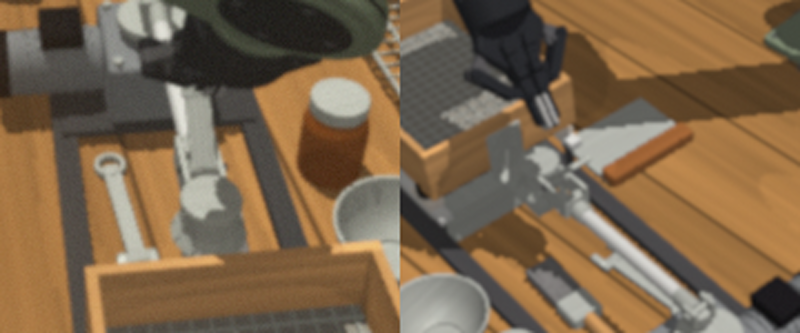

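View pics/w14.png

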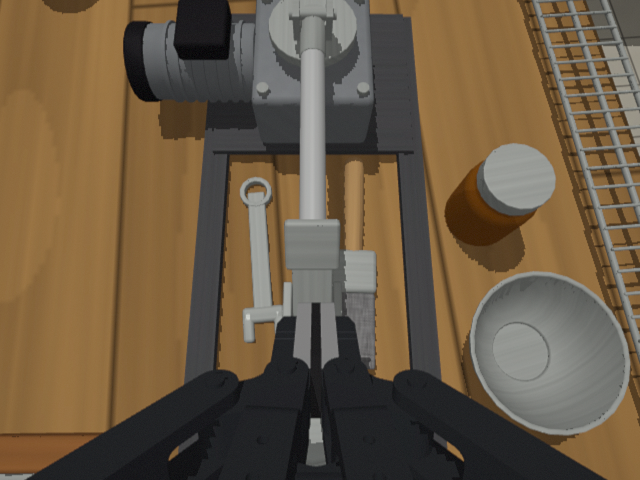

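The fingertips at column ~315 line up with the lever pad at (312,245). I start pressing.

Call:
move_arm([
  {"dx": 0.25, "dy": -0.05, "dz": 0.8, "rx": 0, "ry": 0, "rz": 0, "grip": 0},
  {"dx": 0.37, "dy": -0.05, "dz": 1.1, "rx": 0, "ry": 0, "rz": 0, "grip": 0},
  {"dx": 0.44, "dy": -0.05, "dz": 1.26, "rx": 0, "ry": 0, "rz": 0, "grip": 0},
  {"dx": 0.46, "dy": -0.05, "dz": 1.4, "rx": 0, "ry": 0, "rz": 0, "grip": 0},
  {"dx": 0.46, "dy": -0.05, "dz": 1.53, "rx": 0, "ry": 0.1, "rz": 0, "grip": 0},
])

```text
time: 20.12
ee_pos: [0.5976, 0.0556, 0.2011]
orientation: [[0.068, 0.996, 0.057], [0.803, -0.088, 0.589], [0.592, 0.005, -0.806]]
wrist_force: [-1.5, -3.6, 4.4]
finger_gap: 0.003
```

```bash
python3 look.py l15 .46 -.05 1.53 0 .1 0|head -1; python3 - <<'E'
from lat import *
z=np.load("cmd.npz");p0,T0=z["p"],z["R"]
for l,b in [(.1,0),(.2,0),(.3,0),(.4,0),(.5,0),(.6,0),(.7,0),(.8,0),(.85,0)]:
    p,T=lp(l,b,th=-.014-.02*min(1,l/.2)); print(l,b,row(p,T,p0,T0).tolist())
E
```

```text
20.125 [0.5976 0.0556 0.2011] [0.5973 0.0562 0.201 ] 0.00275220211267454 [-1.5453 -3.6241  4.4342] [-0.2585  0.1409  0.1211]
0.1 0 [-0.0, 0.0, -0.0, 0.03, 0.02, 0.05]
0.2 0 [0.0, 0.0, 0.27, 0.03, 0.13, 0.05]
0.3 0 [0.04, 0.0, 0.5, 0.03, -0.56, 0.05]
0.4 0 [0.05, 0.0, 0.74, 0.04, -1.71, 0.04]
0.5 0 [0.04, 0.0, 0.97, 0.04, -2.86, 0.04]
0.6 0 [0.01, 0.0, 1.21, 0.04, -4.0, 0.04]
0.7 0 [-0.05, -0.0, 1.44, 0.04, -5.15, 0.04]
0.8 0 [-0.13, -0.0, 1.66, 0.05, -6.29, 0.04]
0.85 0 [-0.18, -0.0, 1.77, 0.05, -6.87, 0.03]
```

View pics/l15.png

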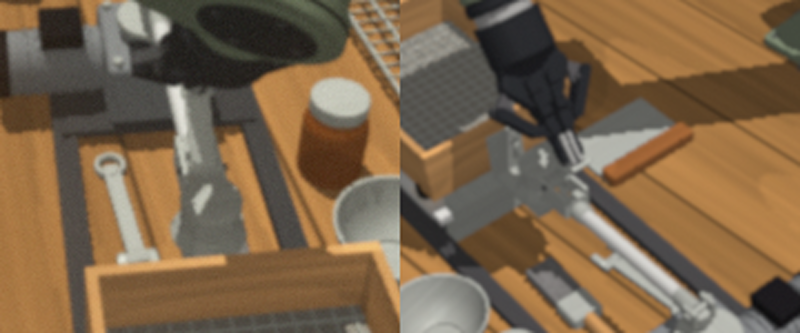

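Call:
move_arm([
  {"dx": 0, "dy": 0, "dz": 0.14, "rx": 0, "ry": 0.05, "rz": 0, "grip": 0},
  {"dx": 0, "dy": 0, "dz": 0.27, "rx": 0, "ry": 0.1, "rz": 0, "grip": 0},
  {"dx": 0.02, "dy": 0, "dz": 0.39, "rx": 0, "ry": -0.2, "rz": 0, "grip": 0},
  {"dx": 0.04, "dy": 0, "dz": 0.5, "rx": 0, "ry": -0.56, "rz": 0, "grip": 0},
])

```text
time: 20.72
ee_pos: [0.5984, 0.0655, 0.1896]
orientation: [[0.072, 0.996, 0.053], [0.831, -0.089, 0.549], [0.552, 0.005, -0.834]]
wrist_force: [-1.4, -4.0, 6.1]
finger_gap: -0.002
```

```bash
python3 look.py l16 .04 0 .5 0 -.56 0|head -1; python3 - <<'E'
from lat import *
z=np.load("cmd.npz");p0,T0=z["p"],z["R"]
for l,b in [(.3,0),(.4,0),(.5,0),(.6,0),(.7,0),(.8,0),(.85,0)]:
    p,T=lp(l,b,th=-.014-.02*min(1,l/.2)); print(l,b,row(p,T,p0,T0).tolist())
E
```

```text
20.725 [0.5984 0.0655 0.1896] [0.5982 0.066  0.1896] -0.0017463169029358562 [-1.4182 -4.0221  6.0857] [-0.2461  0.1442  0.072 ]
0.3 0 [-0.0, 0.0, 0.0, 0.04, -0.0, 0.04]
0.4 0 [0.02, 0.0, 0.24, 0.04, -1.15, 0.04]
0.5 0 [0.02, 0.0, 0.47, 0.04, -2.3, 0.04]
0.6 0 [0.0, 0.0, 0.71, 0.04, -3.44, 0.04]
0.7 0 [-0.04, -0.0, 0.94, 0.04, -4.59, 0.04]
0.8 0 [-0.11, -0.0, 1.17, 0.05, -5.73, 0.03]
0.85 0 [-0.16, -0.0, 1.28, 0.05, -6.31, 0.03]
```

View pics/l16.png

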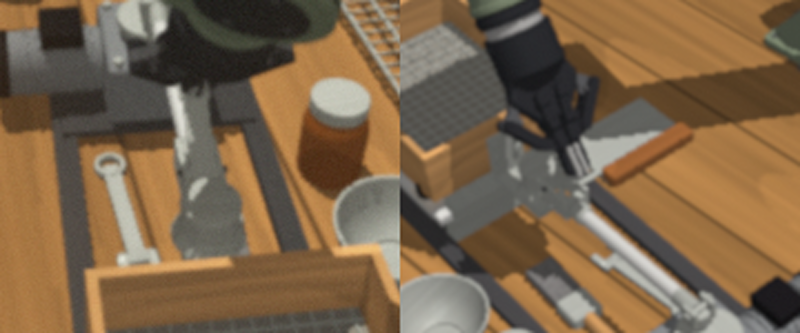

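Contact force is steady at about 7 N, and I continue along the arc.

Call:
move_arm([
  {"dx": 0.01, "dy": 0, "dz": 0.12, "rx": 0, "ry": -0.6, "rz": 0, "grip": 0},
  {"dx": 0.02, "dy": 0, "dz": 0.24, "rx": 0, "ry": -1.15, "rz": 0, "grip": 0},
  {"dx": 0.02, "dy": 0, "dz": 0.36, "rx": 0, "ry": -1.7, "rz": 0, "grip": 0},
  {"dx": 0.02, "dy": 0, "dz": 0.47, "rx": 0, "ry": -2.3, "rz": 0, "grip": 0},
  {"dx": 0.01, "dy": 0, "dz": 0.59, "rx": 0, "ry": -2.9, "rz": 0, "grip": 0},
  {"dx": 0, "dy": 0, "dz": 0.71, "rx": 0, "ry": -3.45, "rz": 0, "grip": 0},
])

```text
time: 21.58
ee_pos: [0.5995, 0.077, 0.172]
orientation: [[0.083, 0.996, 0.029], [0.957, -0.088, 0.276], [0.278, 0.005, -0.961]]
wrist_force: [-1.5, -4.7, 5.4]
finger_gap: -0.0
```

```bash
python3 look.py l17 0 0 .71 0 -3.45 0|head -1; python3 - <<'E'
from lat import *
z=np.load("cmd.npz");p0,T0=z["p"],z["R"]
for l,b in [(.6,0),(.7,0),(.8,0),(.85,0),(.85,-.005),(.85,-.01)]:
    p,T=lp(l,b,th=-.014-.02*min(1,l/.2)); print(l,b,row(p,T,p0,T0).tolist())
E
```

```text
21.575 [0.5995 0.077  0.172 ] [0.5993 0.0777 0.1718] -0.0004121628744995293 [-1.483  -4.6699  5.3845] [-0.4913  0.2672  0.0358]
0.6 0 [0.0, 0.0, -0.0, 0.05, 0.01, 0.03]
0.7 0 [0.03, -0.0, 0.23, 0.05, -1.14, 0.03]
0.8 0 [0.03, -0.0, 0.47, 0.05, -2.28, 0.03]
0.85 0 [0.02, -0.0, 0.59, 0.05, -2.86, 0.03]
0.85 -0.005 [0.0, -0.0, 0.75, 0.05, -2.86, 0.03]
0.85 -0.01 [-0.01, -0.0, 0.92, 0.05, -2.86, 0.03]
```

View pics/l17.png

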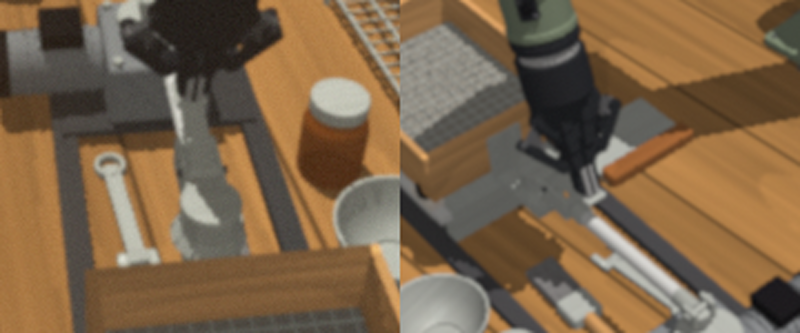

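Call:
move_arm([
  {"dx": 0.02, "dy": 0, "dz": 0.12, "rx": 0, "ry": -0.6, "rz": 0, "grip": 0},
  {"dx": 0.03, "dy": 0, "dz": 0.23, "rx": 0, "ry": -1.15, "rz": 0, "grip": 0},
  {"dx": 0.03, "dy": 0, "dz": 0.35, "rx": 0, "ry": -1.7, "rz": 0, "grip": 0},
  {"dx": 0.03, "dy": 0, "dz": 0.47, "rx": 0, "ry": -2.3, "rz": 0, "grip": 0},
  {"dx": 0.02, "dy": 0, "dz": 0.59, "rx": 0, "ry": -2.86, "rz": 0, "grip": 0},
  {"dx": 0.02, "dy": 0, "dz": 0.59, "rx": 0, "ry": -2.86, "rz": 0, "grip": 0},
])

```text
time: 22.42
ee_pos: [0.6001, 0.0829, 0.1552]
orientation: [[0.086, 0.996, 0.008], [0.996, -0.086, 0.032], [0.032, 0.005, -0.999]]
wrist_force: [-0.4, -2.5, 7.3]
finger_gap: 0.002
```

```bash
python3 look.py l18 0.02 0 .59 0 -2.86 0|head -1
```

```text
22.425 [0.6001 0.0829 0.1552] [0.5999 0.0832 0.155 ] 0.0023992190092783612 [-0.357  -2.5448  7.3234] [-0.4315  0.0971  0.0263]
```

View pics/l18.png

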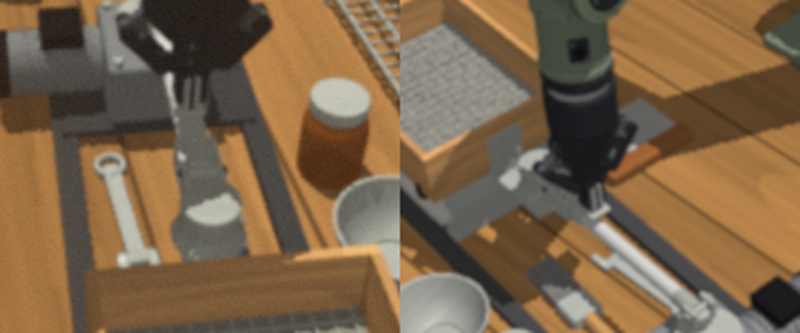

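Call:
move_arm([
  {"dx": 0, "dy": 0, "dz": 0.05, "rx": 0, "ry": 0, "rz": 0, "grip": 0},
  {"dx": 0, "dy": 0, "dz": 0.1, "rx": 0, "ry": 0, "rz": 0, "grip": 0},
])

```text
time: 22.78
ee_pos: [0.6002, 0.0827, 0.1535]
orientation: [[0.087, 0.996, 0.009], [0.996, -0.088, 0.033], [0.034, 0.006, -0.999]]
wrist_force: [-3.2, -4.1, 13.4]
finger_gap: -0.004
```

Call:
move_arm([
  {"dx": 0, "dy": 0, "dz": 0.05, "rx": 0, "ry": 0, "rz": 0, "grip": 0},
  {"dx": 0, "dy": 0, "dz": 0.1, "rx": 0, "ry": 0, "rz": 0, "grip": 0},
])

```text
time: 23.02
ee_pos: [0.6005, 0.0825, 0.1515]
orientation: [[0.087, 0.996, 0.01], [0.996, -0.088, 0.033], [0.033, 0.007, -0.999]]
wrist_force: [-3.7, -4.4, 17.8]
finger_gap: 0.001
```

Force now rises at about 2–3 N/mm, so the lever is on its stop. I lift off and inspect.

Call:
move_arm([
  {"dx": 0, "dy": 0, "dz": 0, "rx": 0, "ry": 0, "rz": 0, "grip": 0},
  {"dx": 0, "dy": 0, "dz": -0.2, "rx": 0, "ry": 0, "rz": 0, "grip": 0},
  {"dx": 0, "dy": 0, "dz": -0.5, "rx": 0, "ry": 0, "rz": 0, "grip": 0},
  {"dx": 0, "dy": 0, "dz": -1.5, "rx": 0, "ry": 0, "rz": 0, "grip": 0},
  {"dx": 0, "dy": 0, "dz": -3, "rx": 0, "ry": 0, "rz": 0, "grip": 0},
  {"dx": -1.5, "dy": 0, "dz": -4.5, "rx": 0, "ry": 0, "rz": 0, "grip": 0},
  {"dx": -3, "dy": 0, "dz": -5, "rx": 0, "ry": 0, "rz": 0, "grip": 0},
  {"dx": -4, "dy": 0, "dz": -5, "rx": 0, "ry": 0, "rz": 0, "grip": 0},
  {"dx": -4, "dy": 0, "dz": -5, "rx": 0, "ry": 0, "rz": 0, "grip": 0},
  {"dx": -4, "dy": 0, "dz": -5, "rx": 0, "ry": 0, "rz": 0, "grip": 0},
])

```text
time: 24.28
ee_pos: [0.588, -0.0404, 0.2936]
orientation: [[0.088, 0.996, 0.005], [0.996, -0.088, 0.035], [0.035, 0.002, -0.999]]
wrist_force: [0.4, 0.4, 0.3]
finger_gap: -0.001
```

```bash
python3 look.py l19 0 0 0 0 0 0|head -1; python3 snap.py w19; python3 - <<'E'
from lat import *
w=np.load("w19.npz"); W=wcam(w["p"],w["R"])
for l in (0,.6,.7,.81,.85): print(l,projM(*W,pad(l)),proj("side",pad(l)),proj("scene",pad(l)))
E
```

```text
24.275 [ 0.588  -0.0404  0.2936] [0.5999 0.0832 0.155 ] -0.0007144365028196054 [0.3999 0.3651 0.3406] [-0.0041  0.05    0.0156]
24.375 [ 0.58813508 -0.04001385  0.29368819] 0.2450620599282144
0 [317.59686042  78.27152347] [358.93552951 266.7435426 ] [266.80157271 200.58734915]
0.6 [317.41970763  30.12035131] [355.32868899 270.31364138] [274.72865379 215.8619793 ]
0.7 [317.3618819   27.30383403] [354.91707962 272.14075089] [275.56387344 218.33046964]
0.81 [317.29272019  25.87594752] [354.53635338 274.49479842] [276.28956817 220.93280422]
0.85 [317.26643376  25.77064133] [354.41706787 275.43436758] [276.50179939 221.84338845]
```

View pics/l19.png

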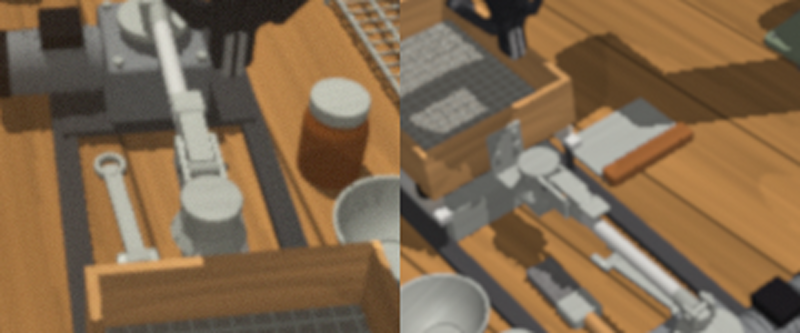

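View pics/w19.png

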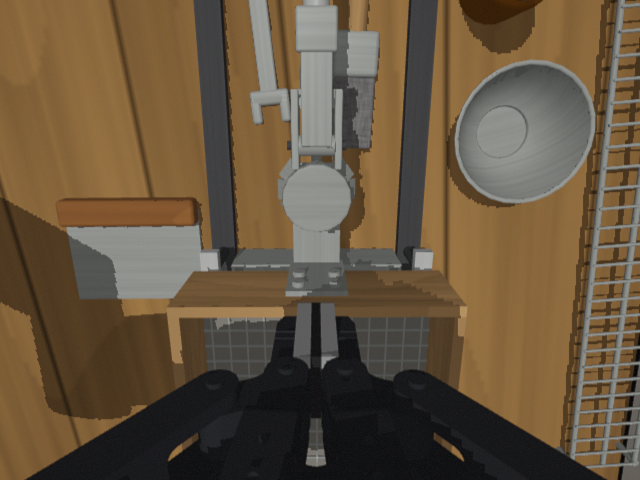

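```bash
python3 - <<'E'
from station import r,sensors
print(sensors.sense()["wrist_force"]); print(r.close_job())
E
```

```text
[0.43730355 0.53983789 0.52222519]
the job is handed in; nothing more can be done
None
```

The drive rod is coupled to the sieve again and the latch lever is down. I handed the job in at about 24 s of the 59 s; no verdict was reported.

- **Lift and lower:** I gripped the rod at rod_grip, lifted it and swung it over the ball, then lowered it gently until it rested there. During the first lift the tube slipped or sagged a few millimetres in the grip. I raised the grip force, lifted further and re-checked the height with the side camera before swinging.
- **Seat:** I pressed the crown with the fingers shut. The force reached about 12 N, fell to about 11 N as the seat slid, then rose along the 1 N/mm spring line to 16 N. At that point the crown was at 0.1357 m, where it should be when home. After I let go, the camera showed the crown about 9 mm lower than before pressing.
- **Latch:** I then pressed the lever down along its arc at about 6–7 N. It went firm on its stop, reaching 17.8 N with the pad at 0.1515 m; I worked out 0.1517 m for fully down.
- **Last checks:** In both fixed cameras the pad was within about 2 pixels of where it should be fully down. That alone cannot separate 0.81 from 0.85 rad, so I rely on the force rise for that. The crown was still home and the wrist force was about 0, with the gripper clear. All bystanders visible in the last pictures looked unmoved; the oil bottle and salt cup were out of those crops, but the arm had not gone near them since the early scans.

The camera put the ball 3–6 mm further out than the rod's 280 mm reach. The skirt gathered the ball in without trouble.

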